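# Hang the dosing pail on the drip stand

### The job

With a fingertip from below, gently lift the steel pail's folded bail upright (no pinching it while it is down, and the pail stays standing in its place), then carry the pail by the bail's red grip and hook the bail over both prongs of the drip stand. Still holding it, lower it by feel until the prongs bear the pail and draw it gently forward along them until it stops against their red upturned tips, then let go without dropping it so that it hangs still and level. Never press hard on the stand, and leave the bottle, jug and canister alone.

Things in the scene. Friction and masses are not known exactly. Their poses are not given: they have to be found in the camera images.
- pail: Open stainless steel pail, 85 mm high, 100 mm across the rim, 80 mm across the foot, 0.3 to 0.45 kg, standing loose on the table. Origin: centre of its underside; z up. The bail's pivots lie on a line parallel to the pail's y axis, 78 mm above the underside, at y = +-54 mm. The folded bail sticks out to the pail's own -x side, which roughly faces the robot.
- bail_wire (a joint): Angle of the bail about the pail's y axis: 0 = level, out to the pail's -x side; 1.57 = upright above the pail; stops at -0.3 and 1.8. It starts folded, between 0.1 and 0.4. The pivot is a little stiff (0.03 N m, about 0.3 N at the crown), so the 30 g bail stays where it is left.
- crown (a point): Middle of the bail's crown, on the axis of its red grip roll (12 mm thick, 32 mm long), 95 mm from the pivot line. The crown is a straight round wire 7 mm thick, 84 mm long, parallel to the pail's y; beyond it the bail slopes out to 108 mm width. Upright, it is 173 mm above the pail's underside, with 84 mm clear between wire and rim.
- stand: Fixed grey drip stand. Origin: on the table under the prongs, mid-width; x points from the red prong tips back to the post, z up. Foot x -90 to 160 mm, y +-75 mm, 18 mm high. Post x 115 to 145 mm, 250 mm high, with a clamp 84 mm wide in front of it, from x = 100 mm back. The clamp carries the prongs and is locked at an unmeasured height (see hook).
- hook (a point): Stand-fixed point at x -27 mm of the stand, 225 mm up: where the crown's axis ends in x and y when drawn home. Two level round prongs, 8 mm thick, at y +-30 mm (52 mm clear between, open in front) run from the clamp to x -35 mm, where each turns up into a red tip 16 mm above the prong's top. The prongs' true top height is unmeasured, 207 to 243 mm: feel for it.
- amber: Bystander: amber bottle, 60 mm in diameter, 150 mm high, loose. Origin: centre of its underside.
- jug: Bystander: white jug with green cap, 85 by 60 mm, 140 mm high, loose. Origin: centre of its underside.
- canister: Bystander: blue canister with black cap, 100 by 70 mm, 134 mm high, loose. Origin: centre of its underside.
Not all that is in view belongs to the job. Of the things that look like the pail, the smallest one is meant.

How it is judged:
By the outcome, as a careful person would: the job done as asked, in the order asked, and still so for the second after the job is handed in, with the robot touching nothing.
It also fails if it takes over 72 s, if anything falls off the work surface, if the arm or the gripper's body presses on something with over 40 N, if the wrist force passes 120 N, or if a joint passes its speed limit or range.

### The arm

A 6-joint arm with a two-finger parallel gripper is mounted at the origin on the work surface. World frame = base frame: x ahead of the robot, y to its left, z up, the work surface at z = 0. Lengths are in mm, angles in rad, forces in N, time in s.
With the tool pointing down it reaches from about 350 to 975 mm from the base axis. Payload 7.1 kg.
Tool frame: the origin (TCP) lies at the very end of the fingers, on their centre line; the grasp point (between the pads) lies 19 mm behind it; y points along the fingers, x is the direction in which the jaws open and shut, and the axes are right-handed (so a half turn about y gives the same grasp; the last joint's range is limited). The gripper opens to 88 mm and grips with 3 to 60 N. Pads are 20 mm wide; open, the fingers measure 115 mm over their backs; the gripper's body (75 mm by 178 mm) begins 61 mm behind the grasp point.
Start: joints at [1.188, 0.423, 1.63, -0, 1.089, -0.019], TCP at [222.36, 584.09, 222.675] pointing down, gripper open.
Joint ranges: [-3, 3], [-0.9, 2.11], [0.09, 2.58], [-1.31, 4.45], [0.11, 2.69], [-2.54, 2.54]. Speed limits (rad/s): [2.39, 2.39, 3.01, 3.14, 3.14, 3.14].

### API

Orientations are given as a rotation vector (axis times angle).
In Python, from workcell import ctrl gives the robot as it stands. The module is installed in compiled form; this text tells all that it offers.
- The arm moves only by the tool carry_out, never from a script. Its arguments are lists of equal length, an entry for each row: "delta_pos": the shift along the tool's x, y, z in cm, a list of three; "rotation": the turn, a rotation vector about the tool's x, y, z in rad, a list of three. In form: {"delta_pos": [[dx, dy, dz], ...], "rotation": [[wx, wy, wz], ...]}. A call has 1 to 12 rows; each row is the pose to reach, as a shift and turn from the pose commanded when the call began, along the tool's axes at that moment; what a row does not reach only later rows make up. A row lasts 1/12 s, in which the tool goes at most 41.7 mm and 7.16 degrees, less where a joint would pass 70% of its speed; a pose out of reach is approached as far as the arm can. A call with a gripper value outside its range is refused whole. "hand" is the closure in counts, from 0 (fully open) to 255 (shut), set as the call begins (left out, the last holds). The fingers move at their own pace and stop on an object; the grip force is fixed at half the most. Time passes only in rows, so rows that repeat a pose let the fingers close. It gives the time, the measured TCP pose, the force and the opening at its end, in the units of the state.
- ctrl.get_obs(): the state, without advancing time (a new reading comes with each control period).
- ctrl.get_image(name): name is "side" or "top"; returns the picture (480x640x3 uint8, red, green, blue); there is no depth.
- ctrl.camera_info(name): a dict with "fov_y" (degrees; the focal length in pixels is half the picture's height over the tangent of half this angle, whatever the lens; pixels are square), "cx", "cy" (the principal point, pixels), "R" (3x3) and "t" (3): a world point X has camera coordinates R X + t. Camera axes: x right, y down, z forward; pixel columns grow to the right and rows downward; lengths in mm; the calibration is good to about 2 mm. A picture is of the moment at which its call begins. camera_info takes no time and is no camera call.
- ctrl.close_job(): hands the job in, once; it reports no verdict.
The state is a dict: "t": time; "qpos": joint angles; "qvel": joint speeds; "joint_torque": joint torques, N m; "ee_pos": TCP position; "orientation": TCP orientation; "ft_force": force on the tool from outside, world axes, zero at the start; "moment": the same for the moment, N m; "width": finger opening in mm.
Only numpy, scipy, OpenCV 4.12 (cv2) and the standard library are available. Lean on these libraries where they do the work, as an engineer would, in place of code of your own. Each camera call takes 0.05 s, during which the arm holds its last target.

## Working session

There is one attempt and no reset: what is moved stays moved. The work goes in short steps, Python scripts to look and compute and a tool call to move; the robot and the scene stay as the last step left them, time stands still between calls to the robot, and variables do not carry over. Pictures are saved under pics/ and viewed, and the job is handed in when it is done.

Besides the shell and the picture viewer there is one more tool, called after "Request:" as a command line: name --argument value ..., lists and objects as JSON in quotes. carry_out: Moves the arm, as the interface text tells. Its arguments: {"type":"object","properties":{"delta_pos":{"type":"array","items":{"type":"array","items":{"type":"number"}}},"rotation":{"type":"array","items":{"type":"array","items":{"type":"number"}}},"hand":{"type":"number"}},"required":["delta_pos","rotation"]}

```bash
mkdir -p pics
python3 - <<'E'
from workcell import ctrl
import cv2
for n in ("side","top"):
    im=ctrl.get_image(n); cv2.imwrite(f"pics/{n}0.png",im[:,:,::-1]); print(n,ctrl.camera_info(n))
print(ctrl.get_obs())
E
```

```text
side {'fov_y': 43.68743416732168, 'cx': 322.4071991527573, 'cy': 240.03944054424923, 'R': array([[ 0.95346092, -0.30142443,  0.00745527],
       [-0.22931616, -0.74097995, -0.63115989],
       [ 0.19577122,  0.60007668, -0.77561692]]), 't': array([-574.81016547,  216.1000709 , 1307.05291899])}
top {'fov_y': 56.84469021894978, 'cx': 318.6703209527755, 'cy': 241.81031577045542, 'R': array([[ 0.02001819, -0.99961834, -0.01903814],
       [-0.9933629 , -0.01772845, -0.11364794],
       [ 0.11326705,  0.02118681, -0.99333866]]), 't': array([  15.13674859,  585.57089565, 1262.59853258])}
{'t': 0.1, 'qpos': array([ 1.18801062e+00,  4.23749981e-01,  1.63060872e+00,  1.05091345e-05,
        1.08857520e+00, -1.90063965e-02]), 'qvel': array([ 0.00111679, -0.00123578, -0.00117619, -0.00035699, -0.00239008,
       -0.00064865]), 'joint_torque': array([-6.16051002e-04, -5.45610738e+01, -2.74321836e+01,  6.45708083e-02,
        1.88804709e-02, -3.20516460e-05]), 'ee_pos': array([222.17270947, 583.64912091, 221.99034729]), 'orientation': array([-1.36037355, -0.93635567,  0.9382115 ]), 'ft_force': array([-0.49191052,  0.40687547,  0.4085601 ]), 'moment': array([-0.03627426, -0.05057299, -0.02273593]), 'width': 87.8961828380988}
```

View pics/side0.png

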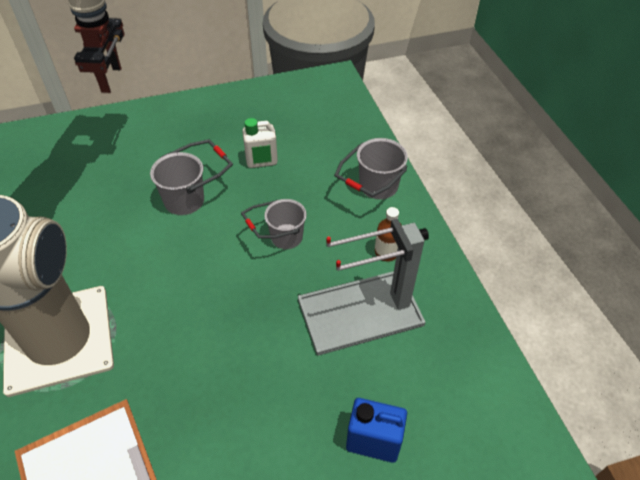

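View pics/top0.png

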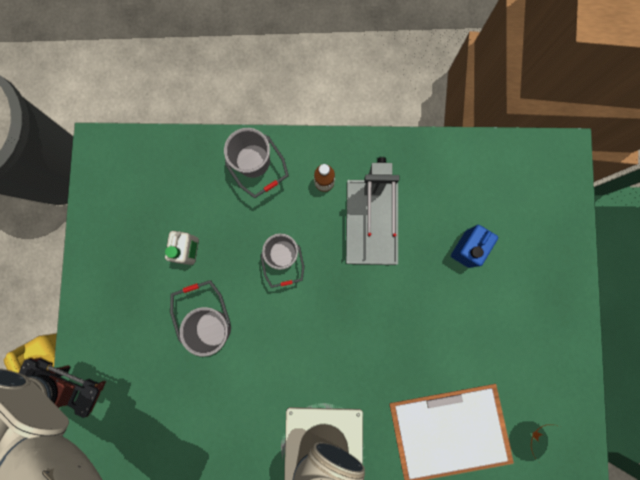

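The pail candidates are (top px / side px): A (247,152)/(381,165), B (280,252)/(285,222) and C (204,331)/(180,182). B is clearly the smallest. Its bail and red grip are at top (287,283), side (250,224). I'll check it in a close crop and measure it.

```bash
cat > h.py <<'E'
import numpy as np, cv2
from workcell import ctrl
from scipy.spatial.transform import Rotation as Ro
def K(n):
    c=ctrl.camera_info(n); f=240/np.tan(np.radians(c['fov_y'])/2); return f,c['cx'],c['cy'],c['R'],c['t']
def ray(n,p):
    f,cx,cy,R,t=K(n); d=R.T@np.array([(p[0]-cx)/f,(p[1]-cy)/f,1.]); return -R.T@t,d/np.linalg.norm(d)
def plane(n,p,z):
    o,d=ray(n,p); return o+d*(z-o[2])/d[2]
def tri(ps,pt):
    a,d=ray('side',ps); b,e=ray('top',pt)
    s=np.linalg.lstsq(np.c_[d,-e],b-a,rcond=None)[0]; p,q=a+d*s[0],b+e*s[1]
    return (p+q)/2,np.linalg.norm(p-q)
def proj(n,X):
    f,cx,cy,R,t=K(n); c=R@np.asarray(X,float)+t; return np.array([f*c[0]/c[2]+cx,f*c[1]/c[2]+cy])
def red(im,minA=4):
    h=cv2.cvtColor(im,cv2.COLOR_RGB2HSV)
    m=(((h[...,0]<6)|(h[...,0]>174))&(h[...,1]>190)&(h[...,2]>90)).astype(np.uint8)
    n,l,s,c=cv2.connectedComponentsWithStats(m)
    return [(c[i].round(1),s[i].tolist()) for i in range(1,n) if s[i][4]>=minA]
E
python3 - <<'E'
from h import *
for n in ("side","top"):
    im=cv2.imread(f"pics/{n}0.png")[:,:,::-1].copy()
    print(n)
    for r in red(im): print(r)
    x,y=(215,165) if n=="side" else (230,215)
    a=cv2.resize(im[y:y+100,x:x+120],(720,600),interpolation=cv2.INTER_CUBIC)
    cv2.imwrite(f"pics/{n}crop0.png",a[:,:,::-1])
    x,y=(290,195) if n=="side" else (330,150)
    a=cv2.resize(im[y:y+120,x:x+150] ,(750,600),interpolation=cv2.INTER_CUBIC)
    cv2.imwrite(f"pics/{n}stand0.png",a[:,:,::-1])
E
```

```text
side
(array([218.7, 151. ]), [214, 146, 11, 11, 53])
(array([352.9, 183.9]), [346, 179, 15, 11, 79])
(array([249.7, 223.8]), [246, 220, 8, 9, 38])
(array([328.1, 239.4]), [327, 237, 3, 6, 13])
(array([338. , 262.7]), [337, 261, 3, 5, 13])
top
(array([270.6, 185.6]), [265, 181, 12, 10, 48])
(array([286.5, 282.7]), [282, 281, 10, 4, 23])
(array([190.1, 287.9]), [184, 285, 14, 7, 51])
```

View pics/sidecrop0.png

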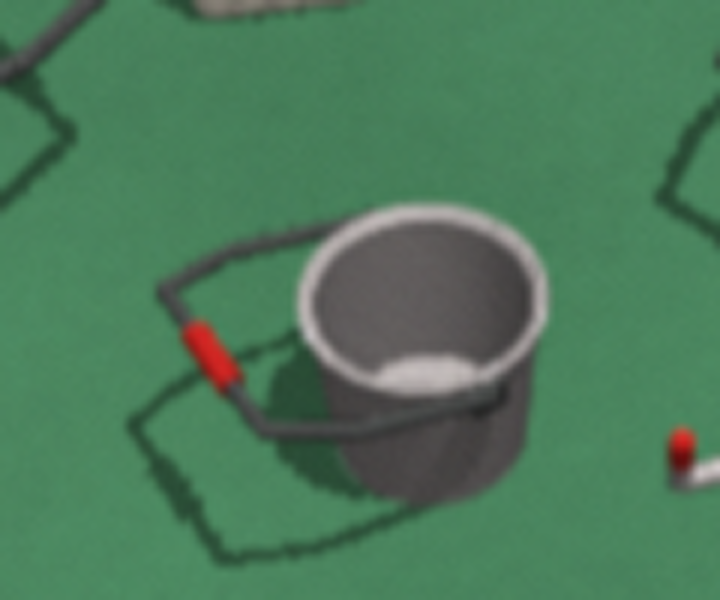

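View pics/topcrop0.png

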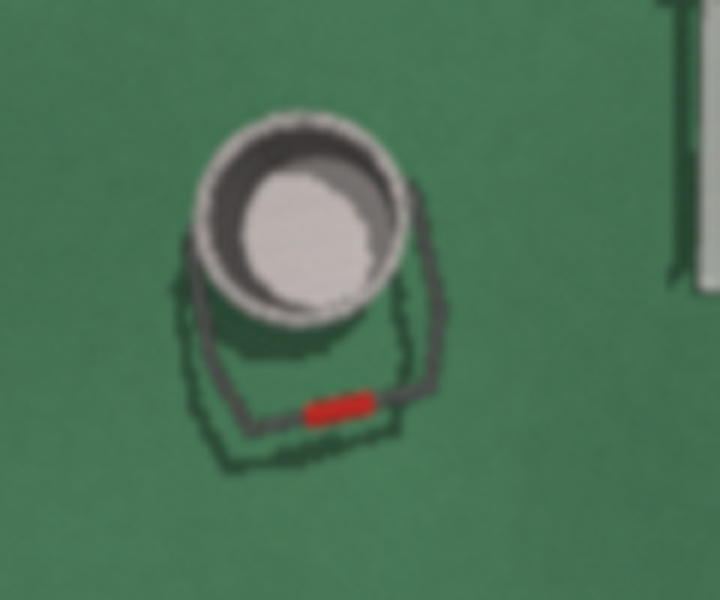

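View pics/topstand0.png

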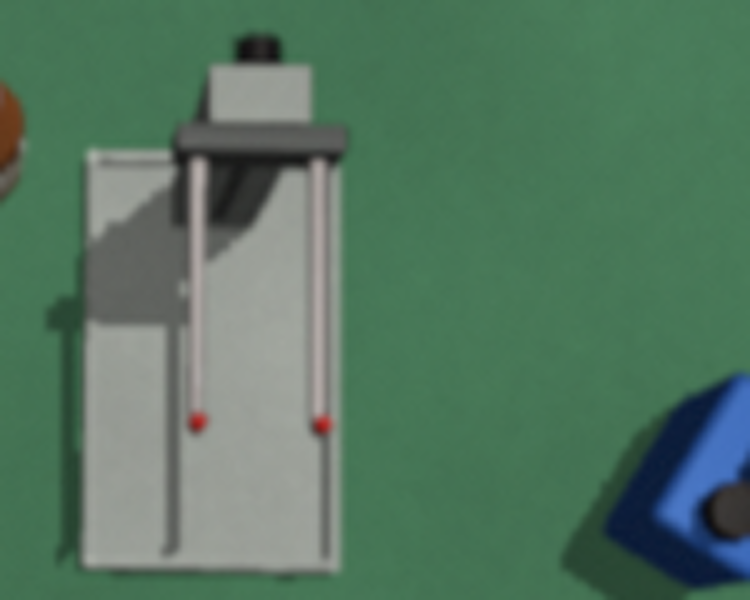

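View pics/sidestand0.png

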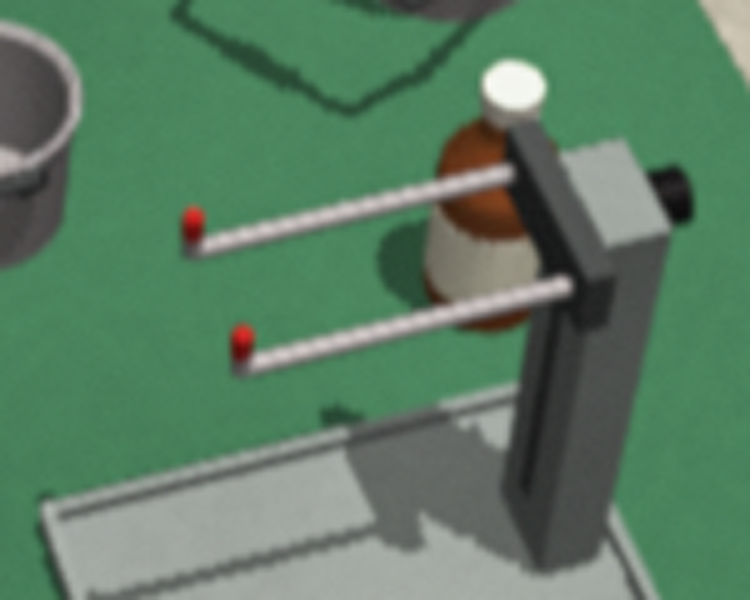

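Run:
```python
from h import *
np.set_printoptions(precision=1,suppress=True)
# rim by mask in top: bounding ellipse
im=cv2.imread("pics/top0.png")[:,:,::-1].copy()
def rim(n,box):
    im=cv2.imread(f"pics/{n}0.png")[:,:,::-1].copy()
    x,y,w,h=box; s=im[y:y+h,x:x+w]; hv=cv2.cvtColor(s,cv2.COLOR_RGB2HSV)
    m=((hv[...,1]<60)&(hv[...,2]>110)).astype(np.uint8)
    cs,_=cv2.findContours(m,cv2.RETR_EXTERNAL,cv2.CHAIN_APPROX_NONE)
    c=max(cs,key=cv2.contourArea); e=cv2.fitEllipse(c); return np.array(e[0])+[x,y],e[1]
pt,a=rim('top',(255,228,50,50)); print(pt,a)
ps,b=rim('side',(260,195,50,40)); print(ps,b)
print('rim tri',tri(ps,pt),'plane',plane('top',pt,85),plane('side',ps,85))
print('rimdia mm', [x/K('top')[0]*1150 for x in a])
g,e=tri((249.7,223.8),(286.7,282.9)); print('grip',g,e)
for s,t in (((328.4,239.4),(369.6,234.4)),((338.3,262.9),(394.4,235))): print('tip',tri(s,t))
# crown corner ends
print('crownL',tri((215+165/6,165+292/6),(230+250/6,215+430/6)),'crownR',tri((215+262/6,165+432/6),(230+432/6,215+388/6)))
# foot corners of stand (top z18) crop coords
for q in ((88,155),(340,155),(83,570),(338,570)): print('foot',plane('top',(330+q[0]/5,150+q[1]/5),18))
print('post top',plane('top',(330+262/5,150+66/5),250),plane('top',(330+262/5,150+122/5),250))
for q in ((198,160),(318,160)): print('prongroot',plane('top',(330+q[0]/5,150+q[1]/5),221))
# clamp: bottom of base
for s,t in (((305,250),(0,0)),): pass
```

```text
[279.8 250.7] (35.27463150024414, 35.668373107910156)
[285.  214.4] (31.380556106567383, 42.014827728271484)
rim tri (array([551.6, 134.1,  82.1]), np.float64(1.8122592112366254)) plane [552.3 133.6  85. ] [550.2 131.6  85. ]
rimdia mm [np.float64(91.47629342069997), np.float64(92.49736781050743)]
grip [461.6 110.  105.1] 1.5271239085318136
tip (array([ 580.7, -101.6,  252.6]), np.float64(0.490026623196457))
tip (array([ 580.6, -161.6,  252.7]), np.float64(1.1346215340857366))
crownL (array([452. , 151.5,  98.6]), np.float64(1.2253159899708599)) crownR (array([471.9,  68.4, 101.6]), np.float64(0.4177057347427118))
foot [772.2 -56.6  18. ]
foot [ 774.5 -207.4   18. ]
foot [522.8 -56.8  18. ]
foot [ 525.6 -206.1   18. ]
post top [ 759.1 -132.2  250. ] [ 730.7 -132.3  250. ]
prongroot [ 718.4 -103.6  221. ]
prongroot [ 719.3 -164.2  221. ]
```

The crop confirms B as the smallest pail. Its grip is at (462,110,105), the rim centre at (551,133) and the yaw about 0.24. The stand tips at (580.6, -101.6 / -161.6) are 60 mm apart, as specified. Next I plan the moves.

```bash
cat >> h.py <<'E'
np.set_printoptions(precision=2,suppress=True)
PC=np.array([551.3,132.9]); YAW=0.243
def pose(o=None):
    o=o or ctrl.get_obs(); return np.array(o['ee_pos']),Ro.from_rotvec(o['orientation'])
def plan(pos,d,x,P=None):
    """target TCP, tool y dir d, tool x approx -> delta cm, rotvec in current tool axes; also pose"""
    p,R=P or pose(); d=np.array(d,float); d/=np.linalg.norm(d); x=np.array(x,float); x-=d*(x@d); x/=np.linalg.norm(x)
    T=Ro.from_matrix(np.c_[x,d,np.cross(x,d)])
    return R.inv().apply(np.array(pos)-p)/10,(R.inv()*T).as_rotvec(),T
def crown(th,r=95.): 
    u=np.array([np.cos(YAW),np.sin(YAW)]); return np.r_[PC-u*r*np.cos(th),78+r*np.sin(th)]
E
python3 - <<'E'
from h import *
p,R=pose(); print(p); print(R.as_matrix())
f=np.array([np.cos(YAW),np.sin(YAW),0]); z=np.array([0,0,1.])
print(crown(.28),crown(1.57))
for b in (45,55):
  b=np.radians(b)
  d=np.cos(b)*f-np.sin(b)*z; n=np.sin(b)*f+np.cos(b)*z
  for sx in (1,-1):
    c=crown(.28)
    pre=c-70*d-30*n
    print('pre',pre,plan(pre,d,sx*n)[:2])
E
```

```text
[222.17 583.65 221.99]
[[ 0.36 -0.   -0.93]
 [ 0.93 -0.    0.36]
 [-0.   -1.    0.  ]]
[462.68 110.93 104.25] [551.23 132.88 173.  ]
pre [394.05  93.92 132.54] (array([-39.64,   9.  , -33.49]), array([-0.38,  0.91, -0.72]))
pre [394.05  93.92 132.54] (array([-39.64,   9.  , -33.49]), array([-0.85, -2.04,  0.44]))
pre [399.86  95.36 144.39] (array([-39.3 ,   7.81, -33.98]), array([-0.29,  0.93, -0.56]))
pre [399.86  95.36 144.39] (array([-39.3 ,   7.81, -33.98]), array([-0.66, -2.1 ,  0.35]))
```

Run:
```python
from h import *
f=np.array([np.cos(YAW),np.sin(YAW),0]);print(plan((420,100,260),(0,0,-1),f)[:2])
```

```text
(array([-38.17,  -3.75, -35.7 ]), array([ 0.  ,  0.96, -0.  ]))
```

Request:
carry_out --delta_pos '[[0, -3.8, 0], [-38.2, -3.8, -35.7], [-38.2, -3.8, -35.7], [-38.2, -3.8, -35.7], [-38.2, -3.8, -35.7], [-38.2, -3.8, -35.7], [-38.2, -3.8, -35.7], [-38.2, -3.8, -35.7], [-38.2, -3.8, -35.7], [-38.2, -3.8, -35.7], [-38.2, -3.8, -35.7], [-38.2, -3.8, -35.7]]' --rotation '[[0, 0, 0], [0, 0.96, 0], [0, 0.96, 0], [0, 0.96, 0], [0, 0.96, 0], [0, 0.96, 0], [0, 0.96, 0], [0, 0.96, 0], [0, 0.96, 0], [0, 0.96, 0], [0, 0.96, 0], [0, 0.96, 0]]' --hand 255

```text
t: 1.1
ee_pos: [395.7, 157.8, 260.7]
orientation: [-1.562, -0.194, 0.194]
ft_force: [0.2, 0.0, -0.9]
width: 11.1
```

Request:
carry_out --delta_pos '[[0, 0, 0], [0, 0, 0], [0, 0, 0]]' --rotation '[[0, 0, 0], [0, 0, 0], [0, 0, 0]]'

```text
t: 1.35
ee_pos: [395.5, 159.8, 260.6]
orientation: [-1.562, -0.193, 0.193]
ft_force: [-0.3, -0.0, -0.4]
width: 0.7
```

Run:
```python
from h import *
o=ctrl.get_obs(); print(o['qpos'],o['ee_pos'],o['orientation'],o['width'])
f=np.array([np.cos(YAW),np.sin(YAW),0]); z=np.array([0,0,1.])
for b in (45,):
  b=np.radians(b)
  d=np.cos(b)*f-np.sin(b)*z; n=np.sin(b)*f+np.cos(b)*z
  c=crown(.28)
  for k in (-90,-70,):
    q=c+k*d-30*n; print(k,q,plan(q,d,n)[:2])
```

```text
[0.36 0.07 2.01 0.   1.06 0.11] [395.52 159.83 260.55] [-1.56 -0.19  0.19] 0.6841053581615916
-90 [380.32  90.51 146.68] (array([-3.16, 11.39, -6.36]), array([-0.  ,  0.  , -0.79]))
-70 [394.05  93.92 132.54] (array([-1.74, 12.8 , -6.36]), array([-0.  ,  0.  , -0.79]))
```

Run:
```python
from h import *
f=np.array([np.cos(YAW),np.sin(YAW),0]); z=np.array([0,0,1.])
b=np.radians(60)
d=np.cos(b)*f-np.sin(b)*z; n=np.sin(b)*f+np.cos(b)*z
c=crown(.28)
for k in (-70,):
    q=c+k*d-32*n; print(k,q,plan(q,d,n)[:2])
```

```text
-70 [401.81  95.84 148.88] (array([-0.94, 11.17, -6.36]), array([-0.  ,  0.  , -0.52]))
```

Request:
carry_out --delta_pos '[[-0.9, 5, -6.3], [-0.9, 5, -6.3], [-0.9, 11.2, -6.3], [-0.9, 11.2, -6.3], [-0.9, 11.2, -6.3], [-0.9, 11.2, -6.3], [-0.9, 11.2, -6.3], [-0.9, 11.2, -6.3], [-0.9, 11.2, -6.3]]' --rotation '[[0, 0, -0.52], [0, 0, -0.52], [0, 0, -0.52], [0, 0, -0.52], [0, 0, -0.52], [0, 0, -0.52], [0, 0, -0.52], [0, 0, -0.52], [0, 0, -0.52]]'

```text
t: 2.1
ee_pos: [405.6, 95.3, 160.7]
orientation: [-1.457, -0.584, -0.204]
ft_force: [0.8, 0.0, 1.0]
width: 0.4
```

Run:
```python
from h import *
o=ctrl.get_obs(); print(o['qpos'],o['ee_pos'],o['ft_force'])
f=np.array([np.cos(YAW),np.sin(YAW),0]); z=np.array([0,0,1.])
b=np.radians(60)
d=np.cos(b)*f-np.sin(b)*z; n=np.sin(b)*f+np.cos(b)*z
P=pose();print(P[1].as_matrix())
q=crown(.28)+16*d-32*n; print(q,plan(q,d,n)[:2])
for nm in ("side","top"):
    im=ctrl.get_image(nm); x,y=(190,120) if nm=="side" else (220,210)
    cv2.imwrite(f"pics/{nm}1.png",cv2.resize(im[y:y+150,x:x+200],(800,600),interpolation=cv2.INTER_CUBIC)[:,:,::-1])
    print(red(im))
```

```text
[ 0.17  0.09  2.44  0.43  0.11 -0.5 ] [405.62  95.27 160.7 ] [0.79 0.03 0.99]
[[ 0.85  0.47 -0.25]
 [ 0.21  0.13  0.97]
 [ 0.49 -0.87  0.  ]]
[443.55 106.19  74.4 ] (array([-0.78,  9.46,  0.07]), array([-0.01,  0.01, -0.01]))
[(array([218.6, 150.9]), [214, 146, 11, 11, 52]), (array([353., 184.]), [346, 179, 15, 11, 77]), (array([249.7, 223.8]), [246, 220, 8, 9, 38]), (array([328. , 239.5]), [327, 237, 3, 6, 14]), (array([338. , 262.7]), [337, 261, 3, 5, 13])]
[(array([270.6, 185.6]), [265, 181, 12, 10, 48]), (array([286.2, 282.8]), [281, 281, 11, 4, 24]), (array([190.1, 287.9]), [184, 285, 14, 7, 51])]
```

View pics/side1.png

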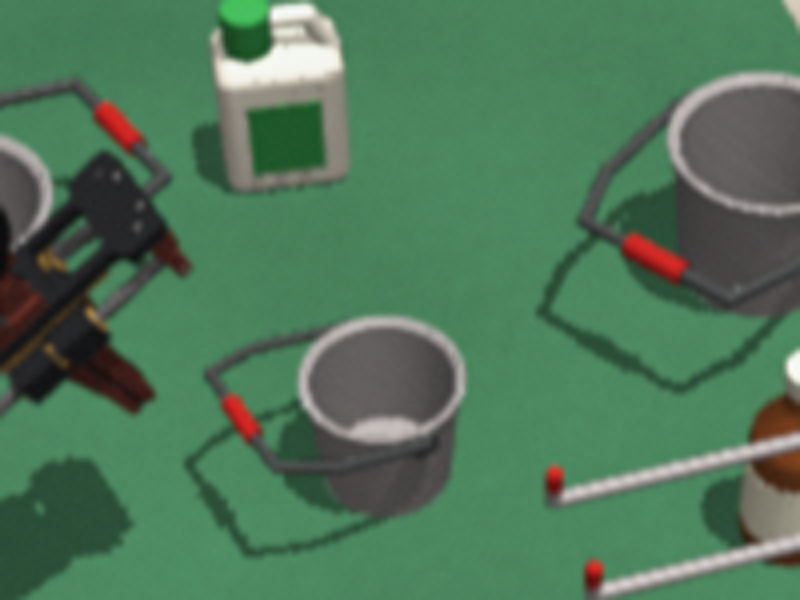

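View pics/top1.png

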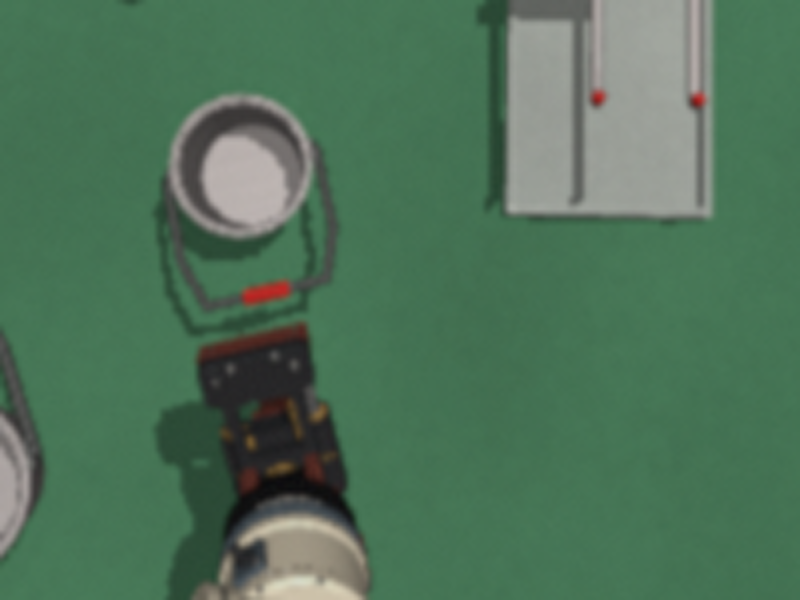

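```bash
cat >> h.py <<'E'
def fk(q,prm):
    a,b,c,d,e,g=prm
    R=Ro.from_euler('z',q[0]); p=np.array([0,0,d])
    R=R*Ro.from_euler('y',q[1]); p=p+R.apply([e,0,a])
    R=R*Ro.from_euler('y',q[2]); p=p+R.apply([g,0,b])
    R=R*Ro.from_euler('z',q[3])*Ro.from_euler('y',q[4]); p=p+R.apply([0,0,c])
    R=R*Ro.from_euler('z',q[5]); return p,R
E
python3 - <<'E'
from h import *
from scipy.optimize import least_squares
D=[([1.18801,.42375,1.63061,0,1.08858,-.019],[222.17,583.65,221.99])]
o=ctrl.get_obs(); D.append((o['qpos'],o['ee_pos'])); D.append(([.36,.07,2.01,0,1.06,.11],[395.5,159.8,260.5]))
w=[1,1,.1]
r=least_squares(lambda x:np.concatenate([w[i]*(fk(q,np.r_[x,0,0])[0]-p) for i,(q,p) in enumerate(D)]),[564,443,270,184]); print(r.x,r.fun)
x=np.r_[r.x,0,0]; print(fk(o['qpos'],x)[1].as_matrix())
np.save('kin.npy',x)
lo=np.array([-3,-.9,.09,-1.31,.11,-2.54])+.02; hi=np.array([3,2.11,2.58,4.45,2.69,2.54])-.02
# check wanted poses
f=np.array([np.cos(YAW),np.sin(YAW),0]); z=np.array([0,0,1.])
def ik(pos,d):
    q0=np.array([.2,.3,2.1,0,.4,0])
    s=least_squares(lambda q:np.r_[(fk(q,x)[0]-pos)/100,3*(fk(q,x)[1].apply([0,0,1])-d)],q0,bounds=(lo,hi)); return s.x,np.linalg.norm(fk(s.x,x)[0]-pos),np.linalg.norm(s.fun)
for B in (50,60,65,70):
    b=np.radians(B); d=np.cos(b)*f-np.sin(b)*z; n=np.sin(b)*f+np.cos(b)*z
    for k in (-60,-40,-20,0,16):
        print(B,k,*ik(crown(.28)+k*d-32*n,d))
E
```

```text
[634.19 410.72 255.01  89.3 ] [ 10.92  -4.76  -0.56   3.58 -13.95   0.49  -1.8   -1.77   0.62]
[[-0.85 -0.25  0.47]
 [-0.21  0.97  0.13]
 [-0.49  0.   -0.87]]
50 -60 [ 0.23  0.16  2.56  3.1   0.23 -2.52] 14.855620361438337 0.1945867147620108
50 -40 [ 0.23  0.21  2.56  3.11  0.29 -1.25] 15.173354142580841 0.19908263404638027
50 -20 [0.23 0.27 2.56 3.12 0.34 0.98] 14.852464780533047 0.19494385410094422
50 0 [0.23 0.33 2.56 3.12 0.4  0.19] 13.896708401276529 0.18220245356745546
50 16 [0.23 0.37 2.56 3.12 0.45 2.52] 12.673938626803581 0.16584134837789916
60 -60 [0.22 0.12 2.43 0.13 0.13 2.52] 12.0896393696387 0.20524194599767995
60 -40 [0.23 0.2  2.52 3.08 0.13 2.52] 5.3550788950238335 0.09113995963592358
60 -20 [0.23 0.24 2.5  3.1  0.13 2.52] 0.31347917488331706 0.00540743369015283
60 0 [ 0.23  0.29  2.51  3.11  0.18 -0.79] 5.960334872564697e-11 6.266688583991273e-13
60 16 [ 0.23  0.34  2.51  3.12  0.23 -1.59] 2.428351918216984e-13 2.6166317446824442e-15
65 -60 [0.23 0.14 2.42 0.03 0.15 1.71] 2.506910577770638e-06 4.203900109665397e-08
65 -40 [0.23 0.18 2.41 0.04 0.13 2.52] 3.549964212073179 0.060760302603628615
65 -20 [ 0.23  0.22  2.4   0.06  0.13 -0.93] 8.911461450032512 0.154361444436391
65 0 [ 0.23  0.26  2.38  0.09  0.13 -2.52] 13.899806154766466 0.24398666094290195
65 16 [ 0.22  0.29  2.37  0.14  0.13 -2.52] 17.584207495392487 0.31264107851276984
70 -60 [0.23 0.14 2.35 0.01 0.3  2.39] 6.207859110108373e-11 9.26415425437771e-13
70 -40 [0.23 0.19 2.37 0.02 0.24 0.2 ] 7.340966956577923e-09 1.1564520792975025e-10
70 -20 [0.23 0.23 2.38 0.02 0.18 1.53] 1.7517444965836135e-06 2.935772158338103e-08
70 0 [0.23 0.28 2.39 0.03 0.13 2.52] 0.9739789220993966 0.01696802417739269
70 16 [0.23 0.31 2.38 0.03 0.13 2.52] 5.138420191421716 0.09031965685394869
```

```bash
cat >> h.py <<'E'
def fk(q,prm):
    a,b,c,d,e,g,h=prm
    R=Ro.from_euler('z',q[0]); p=np.array([0,0,d])
    R=R*Ro.from_euler('y',q[1]); p=p+R.apply([e,h,a])
    R=R*Ro.from_euler('y',q[2]); p=p+R.apply([g,0,b])
    R=R*Ro.from_euler('z',q[3])*Ro.from_euler('y',q[4]); p=p+R.apply([0,0,c])
    R=R*Ro.from_euler('z',q[5]); return p,R
lo=np.array([-3,-.9,.09,-1.31,.11,-2.54])+.03; hi=np.array([3,2.11,2.58,4.45,2.69,2.54])-.03
def ik(pos,d,xdir,q0=None):
    from scipy.optimize import least_squares
    x=np.load('kin.npy'); best=None
    def F(q):
        p,R=fk(q,x); M=R.as_matrix(); return np.r_[(p-pos)/100,3*(M[:,2]-d),2*(-M[:,0]-xdir)]
    for s in ([q0] if q0 is not None else [[.2,.3,2.1,k,.6,m] for k in (-1,0,1.5,3) for m in (-1,1)]):
        r=least_squares(F,np.clip(s,lo,hi),bounds=(lo,hi))
        if best is None or r.cost<best.cost: best=r
    return best.x,np.sqrt(2*best.cost)
E
python3 - <<'E'
from h import *
from scipy.optimize import least_squares
D=[([1.18801,.42375,1.63061,0,1.08858,-.019],[222.17,583.65,221.99])]
o=ctrl.get_obs(); D.append((o['qpos'],o['ee_pos'])); D.append(([.36,.07,2.01,0,1.06,.11],[395.5,159.8,260.5]))
w=[1,1,.2]
def res(x): return np.concatenate([w[i]*(fk(q,np.r_[x[:4],0,0,x[4]])[0]-p) for i,(q,p) in enumerate(D)])
r=least_squares(res,[564,443,270,184,10]); print(r.x,r.fun)
x=np.r_[r.x[:4],0,0,r.x[4]]; np.save('kin.npy',x)
f=np.array([np.cos(YAW),np.sin(YAW),0]); z=np.array([0,0,1.]); pp=np.cross(z,f)
for B,dl in ((40,45),(40,55),(45,40),(50,45),(45,-40)):
    b=np.radians(B); t=np.radians(dl); d=np.cos(b)*(np.cos(t)*f+np.sin(t)*pp)-np.sin(b)*z
    n=np.cross(d,pp)*-1; n=n/np.linalg.norm(n); n*=np.sign(n[2])
    for k in (-60,16): print(B,dl,k,n,*ik(crown(.28)+k*d-32*n,d,n))
    print('   up',*ik(crown(1.5)+16*d-20*n,d,n))
E
```

```text
[627.   414.65 250.08  93.97  13.18] [-1.11  0.65  0.66  0.6  -1.31 -0.93 -3.98 -0.87  1.34]
40 45 -60 [0.74 0.18 0.64] [-0.34  0.35  2.51  1.53  0.85 -2.21] 7.605638397865456e-15
40 45 16 [0.74 0.18 0.64] [-0.18  0.5   2.52  1.83  0.83 -2.41] 2.98062111157934e-15
   up [-0.09  0.39  2.25  1.55  0.76 -1.89] 1.0632630888852535e-14
40 55 -60 [0.8  0.2  0.56] [-0.36  0.38  2.42  1.31  0.92 -1.97] 2.5923473026916478e-14
40 55 16 [0.8  0.2  0.56] [-0.2   0.5   2.45  1.58  0.86 -2.15] 1.017645225622452e-15
   up [-0.11  0.42  2.19  1.35  0.86 -1.69] 1.812968024139393e-15
45 40 -60 [0.77 0.19 0.61] [-0.27  0.29  2.51  1.57  0.72 -2.11] 7.355464265721338e-14
45 40 16 [0.77 0.19 0.61] [-0.12  0.45  2.52  1.91  0.72 -2.38] 2.2409046585266045e-14
   up [-0.05  0.36  2.25  1.52  0.63 -1.79] 1.5127626956603445e-15
50 45 -60 [0.83 0.21 0.51] [-0.24  0.26  2.44  1.32  0.68 -1.78] 9.97879917384106e-16
50 45 16 [0.83 0.21 0.51] [-0.11  0.41  2.47  1.68  0.63 -2.08] 1.5096306311541575e-15
   up [-0.03  0.35  2.19  1.26  0.63 -1.49] 8.672398269327639e-16
45 -40 -60 [0.77 0.19 0.61] [0.6  0.31 2.55 4.42 0.67 2.27] 0.2178685330492041
45 -40 16 [0.77 0.19 0.61] [0.51 0.45 2.53 4.26 0.7  2.4 ] 3.2343386361785656e-15
   up [0.42 0.37 2.31 4.42 0.57 2.04] 0.2851161456255261
```

```bash
cat >> h.py <<'E'
F_=np.array([np.cos(YAW),np.sin(YAW),0]); Z_=np.array([0,0,1.]); P_=np.cross(Z_,F_)
def lt(B=45,dl=50):
    b=np.radians(B); t=np.radians(dl); d=np.cos(b)*(np.cos(t)*F_+np.sin(t)*P_)-np.sin(b)*Z_
    n=np.cross(d,P_); n=n/np.linalg.norm(n); n*=np.sign(n[2]); return d,n
E
python3 - <<'E'
from h import *
d,n=lt(); print(d,n)
c=crown(.28)
for q in (c-80*d-50*n+[0,0,50],c-60*d-32*n,c+16*d-32*n):
    print(q,plan(q,d,n)[:2],*ik(q,d,n))
E
```

```text
[ 0.31  0.64 -0.71] [0.82 0.2  0.54]
[396.99  50.   183.79] (array([-0.57, -2.99, -4.13]), array([ 0.56, -0.01, -0.06])) [-0.37  0.18  2.39  1.14  0.89 -1.68] 1.4573114073162384e-15
[417.9   66.35 129.38] (array([-1.11,  2.95, -3.1 ]), array([ 0.56, -0.01, -0.06])) [-0.3   0.32  2.44  1.33  0.8  -1.89] 1.1986892444135966e-15
[441.53 114.62  75.64] (array([-0.7 ,  9.36,  0.96]), array([ 0.56, -0.01, -0.06])) [-0.16  0.46  2.47  1.64  0.74 -2.13] 4.2785519563456364e-14
```

Request:
carry_out --delta_pos '[[-0.6, -3, -4.1], [-0.6, -3, -4.1], [-0.6, -3, -4.1], [-0.6, -3, -4.1], [-0.6, -3, -4.1], [-0.6, -3, -4.1], [-0.6, -3, -4.1], [-0.6, -3, -4.1], [-0.6, -3, -4.1], [-0.6, -3, -4.1]]' --rotation '[[0.05, 0, 0], [0.15, 0, 0], [0.25, 0, 0], [0.35, 0, 0], [0.45, 0, 0], [0.56, 0, -0.06], [0.56, 0, -0.06], [0.56, 0, -0.06], [0.56, 0, -0.06], [0.56, 0, -0.06]]'

```text
t: 3.03
ee_pos: [394.3, 49.1, 182.1]
orientation: [-0.902, -0.618, -0.075]
ft_force: [0.2, -0.2, 0.1]
width: 0.1
```

Run:
```python
from h import *
o=ctrl.get_obs(); print(o['qpos'],o['qvel'],fk(o['qpos'],np.load('kin.npy'))[0]-o['ee_pos'])
d,n=lt(); c=crown(.28); print(pose()[1].as_matrix())
for q in (c-60*d-32*n,c+16*d-32*n):
    print(q,plan(q,d,n)[:2])
```

```text
[-0.49  0.26  2.33  1.07  0.93 -1.72] [ 0.03 -0.03  0.01  0.01  0.01 -0.02] [ 22.52 -58.12 -14.01]
[[ 0.82  0.31 -0.47]
 [ 0.19  0.63  0.75]
 [ 0.53 -0.71  0.46]]
[417.9   66.35 129.38] (array([-0.53,  5.57, -2.24]), array([ 0.01, -0.02, -0.  ]))
[441.53 114.62  75.64] (array([-0.53, 13.17, -2.19]), array([ 0.01, -0.02, -0.  ]))
```

Request:
carry_out --delta_pos '[[-0.5, 2.5, -2.2], [-0.5, 5.6, -2.2], [-0.5, 7, -2.2], [-0.5, 8.5, -2.2], [-0.5, 10, -2.2], [-0.5, 11.5, -2.2], [-0.5, 12.5, -2.2], [-0.5, 13.2, -2.2], [-0.5, 13.2, -2.2], [-0.5, 13.2, -2.2]]' --rotation '[[0, -0.02, 0], [0, -0.02, 0], [0, -0.02, 0], [0, -0.02, 0], [0, -0.02, 0], [0, -0.02, 0], [0, -0.02, 0], [0, -0.02, 0], [0, -0.02, 0], [0, -0.02, 0]]'

```text
t: 3.87
ee_pos: [441.7, 116.7, 77.0]
orientation: [-0.901, -0.641, -0.064]
ft_force: [0.7, 0.1, -0.4]
width: 0.3
```

Run:
```python
from h import *
o=ctrl.get_obs(); print(o['qpos'],o['ee_pos'],o['ft_force'])
d,n=lt(); c=crown(.28); q=c+16*d-32*n; print(q,plan(q,d,n)[:2])
for nm in ("side","top"):
    im=ctrl.get_image(nm); x,y=(190,130) if nm=="side" else (220,210)
    cv2.imwrite(f"pics/{nm}2.png",cv2.resize(im[y:y+150,x:x+200],(800,600),interpolation=cv2.INTER_CUBIC)[:,:,::-1])
    print(proj(nm,o['ee_pos']),[r for r in red(im)])
```

```text
[-0.26  0.57  2.31  1.51  0.76 -2.08] [441.68 116.7   76.95] [ 0.65  0.08 -0.44]
[441.53 114.62  75.64] (array([-0.13, -0.04, -0.21]), array([ 0.  ,  0.01, -0.  ]))
[242.11 231.41] [(array([218.7, 151. ]), [214, 146, 11, 11, 53]), (array([353., 184.]), [346, 179, 15, 11, 79]), (array([248.4, 221.7]), [246, 219, 6, 6, 23]), (array([328.1, 239.4]), [327, 237, 3, 6, 13]), (array([338. , 262.7]), [337, 261, 3, 5, 13])]
[284.97 290.5 ] [(array([270.5, 185.6]), [265, 181, 12, 10, 49]), (array([283.2, 283.6]), [281, 283, 5, 2, 9]), (array([190.1, 287.9]), [184, 285, 14, 7, 51])]
```

View pics/side2.png

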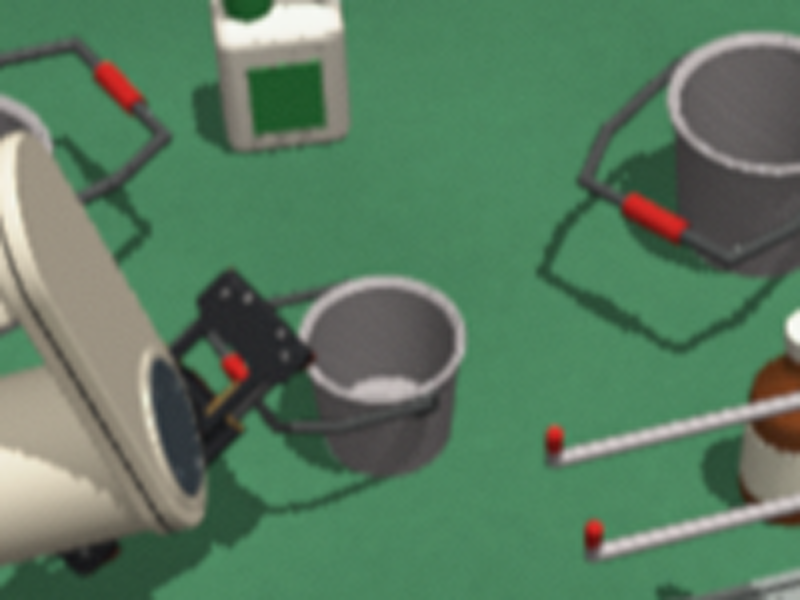

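View pics/top2.png

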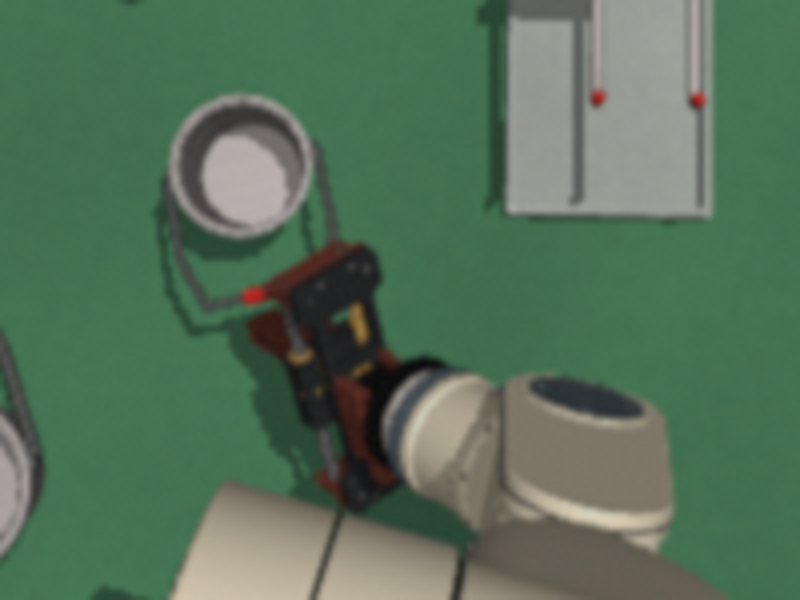

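Run:
```python
from h import *
d,n=lt(); p,R=pose()
ths=[.28]*3+list(np.linspace(.32,1.57,33)); off=[28,24,20]+[19.5]*33
for t,o in zip(ths,off):
    q=crown(t)+16*d-o*n; print(round(t,2),np.round(R.inv().apply(q-p)/10,2).tolist())
```

```text
0.28 [0.25, 0.01, -0.13]
0.28 [0.65, 0.01, -0.13]
0.28 [1.05, 0.01, -0.14]
0.32 [1.39, -0.2, -0.01]
0.36 [1.69, -0.39, 0.11]
0.4 [1.99, -0.57, 0.23]
0.44 [2.3, -0.74, 0.33]
0.48 [2.62, -0.91, 0.43]
0.52 [2.94, -1.06, 0.53]
0.55 [3.28, -1.2, 0.62]
0.59 [3.62, -1.32, 0.7]
0.63 [3.96, -1.44, 0.77]
0.67 [4.31, -1.55, 0.83]
0.71 [4.66, -1.64, 0.89]
0.75 [5.02, -1.73, 0.94]
0.79 [5.38, -1.8, 0.99]
0.83 [5.75, -1.86, 1.02]
0.87 [6.12, -1.9, 1.05]
0.91 [6.48, -1.94, 1.07]
0.94 [6.85, -1.96, 1.08]
0.98 [7.23, -1.97, 1.08]
1.02 [7.6, -1.97, 1.08]
1.06 [7.97, -1.96, 1.07]
1.1 [8.34, -1.93, 1.05]
1.14 [8.7, -1.89, 1.02]
1.18 [9.07, -1.84, 0.99]
1.22 [9.43, -1.78, 0.95]
1.26 [9.79, -1.71, 0.9]
1.3 [10.15, -1.62, 0.84]
1.34 [10.5, -1.52, 0.78]
1.37 [10.85, -1.41, 0.7]
1.41 [11.19, -1.29, 0.62]
1.45 [11.53, -1.16, 0.54]
1.49 [11.86, -1.02, 0.45]
1.53 [12.18, -0.87, 0.35]
1.57 [12.5, -0.7, 0.24]
```

Request:
carry_out --delta_pos '[[0.2, 0, -0.1], [0.6, 0, -0.1], [0.9, 0, -0.1], [1.1, 0, -0.1], [1.4, -0.2, 0], [1.7, -0.4, 0.1], [2.0, -0.6, 0.2], [2.3, -0.7, 0.3], [2.6, -0.9, 0.4], [2.9, -1.1, 0.5], [3.3, -1.2, 0.6], [3.3, -1.2, 0.6]]' --rotation '[[0, 0, 0], [0, 0, 0], [0, 0, 0], [0, 0, 0], [0, 0, 0], [0, 0, 0], [0, 0, 0], [0, 0, 0], [0, 0, 0], [0, 0, 0], [0, 0, 0], [0, 0, 0]]'

```text
t: 4.97
ee_pos: [463.3, 118.9, 106.2]
orientation: [-0.901, -0.641, -0.068]
ft_force: [0.6, -0.7, 0.3]
width: 0.2
```

Run:
```python
from h import *
o=ctrl.get_obs(); print(o['qpos'],o['ee_pos'],o['ft_force'])
for nm in ("side",):
    im=ctrl.get_image(nm); x,y=(190,130) if nm=="side" else (220,210)
    cv2.imwrite(f"pics/{nm}3.png",cv2.resize(im[y:y+150,x:x+200],(800,600),interpolation=cv2.INTER_CUBIC)[:,:,::-1])
    print(red(im))
```

```text
[-0.24  0.5   2.27  1.42  0.77 -1.93] [463.28 118.94 106.19] [ 0.64 -0.71  0.28]
[(array([218.7, 151. ]), [214, 146, 11, 11, 53]), (array([353., 184.]), [346, 179, 15, 11, 77]), (array([251.1, 213.7]), [249, 212, 5, 5, 15]), (array([328. , 239.3]), [327, 237, 3, 5, 13]), (array([338. , 262.7]), [337, 261, 3, 5, 13])]
```

View pics/side3.png

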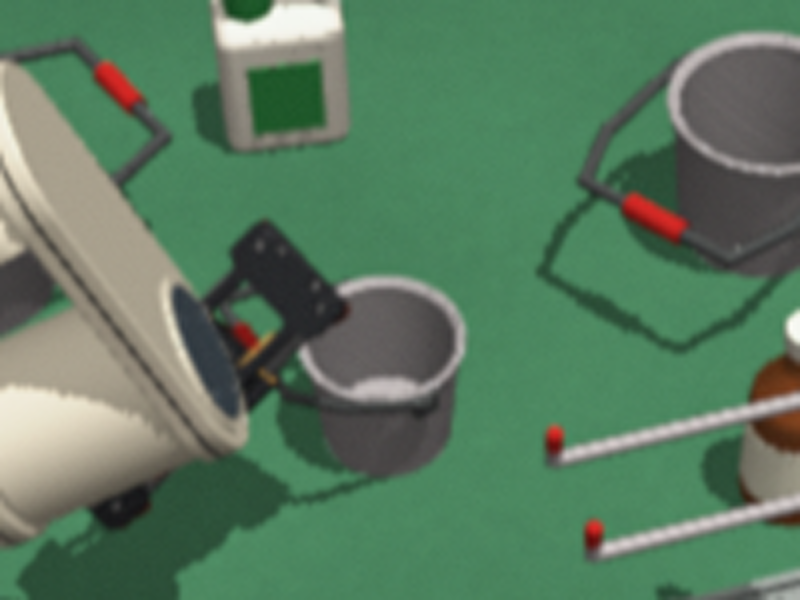

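Request:
carry_out --delta_pos '[[0.3, -0.1, 0.1], [0.7, -0.2, 0.15], [1.0, -0.35, 0.2], [1.4, -0.45, 0.3], [1.7, -0.55, 0.35], [2.1, -0.6, 0.4], [2.45, -0.65, 0.4], [2.8, -0.7, 0.45], [3.2, -0.75, 0.45], [3.55, -0.75, 0.5], [3.95, -0.75, 0.5], [4.3, -0.75, 0.5]]' --rotation '[[0, 0, 0], [0, 0, 0], [0, 0, 0], [0, 0, 0], [0, 0, 0], [0, 0, 0], [0, 0, 0], [0, 0, 0], [0, 0, 0], [0, 0, 0], [0, 0, 0], [0, 0, 0]]'

```text
t: 6.02
ee_pos: [493.0, 126.9, 136.6]
orientation: [-0.901, -0.64, -0.067]
ft_force: [-1.0, -0.4, 0.6]
width: 0.4
```

Request:
carry_out --delta_pos '[[0.4, 0, 0], [0.7, 0.05, 0], [1.1, 0.1, -0.05], [1.45, 0.15, -0.1], [1.85, 0.2, -0.15], [2.2, 0.25, -0.2], [2.55, 0.35, -0.25], [2.9, 0.45, -0.3], [3.25, 0.55, -0.4], [3.25, 0.55, -0.4]]' --rotation '[[0, 0, 0], [0, 0, 0], [0, 0, 0], [0, 0, 0], [0, 0, 0], [0, 0, 0], [0, 0, 0], [0, 0, 0], [0, 0, 0], [0, 0, 0]]'

```text
t: 6.85
ee_pos: [523.6, 134.0, 148.6]
orientation: [-0.901, -0.64, -0.068]
ft_force: [-0.2, 0.0, 0.3]
width: 0.7
```

Run:
```python
from h import *
o=ctrl.get_obs(); print(o['qpos'],o['ee_pos'],o['ft_force'])
d,n=lt(); p,R=pose()
for t in (1.37,1.41,1.45,1.49,1.53,1.57): print(t,R.inv().apply(crown(t)+16*d-19.5*n-p)/10)
for nm in ("side","top"):
    im=ctrl.get_image(nm); x,y=(190,130) if nm=="side" else (220,210)
    cv2.imwrite(f"pics/{nm}4.png",cv2.resize(im[y:y+150,x:x+200],(800,600),interpolation=cv2.INTER_CUBIC)[:,:,::-1])
    print(red(im))
```

```text
[-0.17  0.44  2.14  1.28  0.78 -1.66] [523.63 133.96 148.62] [-0.18  0.    0.34]
1.37 [-0.09 -0.06  0.15]
1.41 [0.26 0.06 0.07]
1.45 [ 0.61  0.2  -0.01]
1.49 [ 0.94  0.34 -0.11]
1.53 [ 1.27  0.5  -0.21]
1.57 [ 1.6   0.67 -0.32]
[(array([352.9, 183.9]), [346, 179, 15, 11, 80]), (array([328.1, 239.4]), [327, 237, 3, 6, 13]), (array([338. , 262.7]), [337, 261, 3, 5, 13])]
[(array([270.6, 185.5]), [265, 181, 12, 10, 48]), (array([277.5, 257. ]), [274, 256, 8, 3, 18]), (array([190.1, 287.9]), [184, 285, 14, 7, 51])]
```

View pics/side4.png

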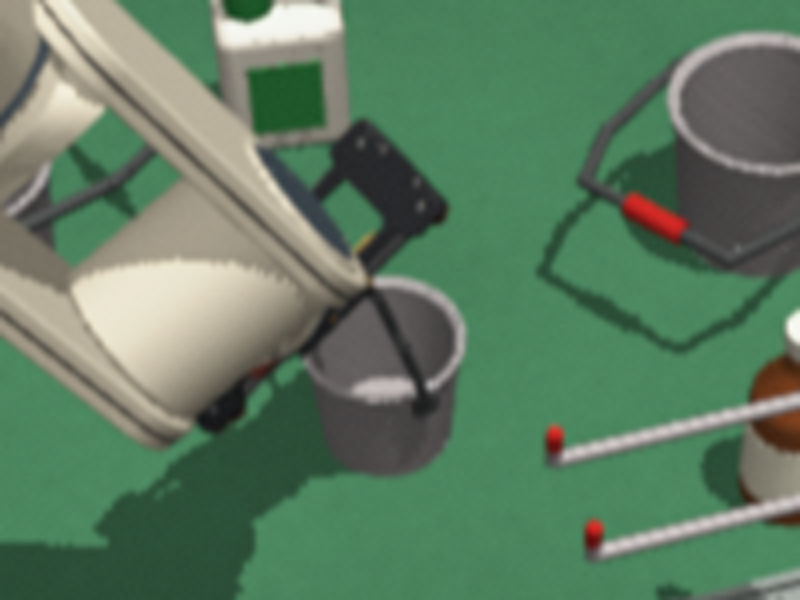

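View pics/top4.png

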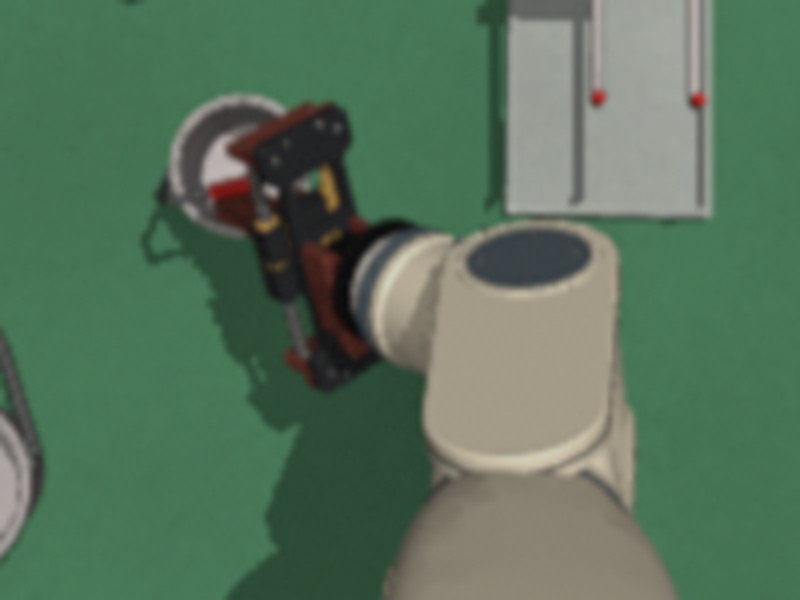

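Request:
carry_out --delta_pos '[[0.3, 0.05, 0.1], [0.6, 0.2, 0], [0.95, 0.35, -0.1], [1.3, 0.5, -0.2], [1.6, 0.65, -0.3], [1.6, 0.65, -0.3], [1.6, 0.65, -0.3]]' --rotation '[[0, 0, 0], [0, 0, 0], [0, 0, 0], [0, 0, 0], [0, 0, 0], [0, 0, 0], [0, 0, 0]]'

```text
t: 7.53
ee_pos: [539.5, 139.1, 151.1]
orientation: [-0.901, -0.64, -0.067]
ft_force: [-0.2, -1.1, -0.1]
width: 0.3
```

Run:
```python
from h import *
o=ctrl.get_obs(); print(o['ee_pos'],o['ft_force'])
d,n=lt(); p,R=pose()
print(R.inv().apply(crown(1.57)+16*d-19.5*n-p)/10)
im=ctrl.get_image('top'); print(red(im)); 
for t in (1.35,1.45,1.57): print(proj('top',crown(t)+np.array(P_)*8), proj('top',crown(t)))
print('retreat',R.inv().apply(-45*F_-0*Z_)/10,R.inv().apply(-60*F_+110*Z_)/10)
```

```text
[539.53 139.15 151.13] [-0.22 -1.06 -0.08]
[ 0.06  0.02 -0.04]
[(array([270.6, 185.6]), [265, 181, 12, 10, 48]), (array([275.4, 250.6]), [272, 249, 8, 4, 19]), (array([190.1, 287.9]), [184, 285, 14, 7, 51])]
[275.27 256.43] [278.26 255.75]
[274.44 252.88] [277.44 252.2 ]
[273.5  248.62] [276.49 247.94]
retreat [-3.78 -2.06  1.33] [  0.95 -10.53   6.72]
```

Request:
carry_out --delta_pos '[[-1.3, -0.7, 0.4], [-2.5, -1.4, 0.9], [-3.8, -2.1, 1.3], [-5.0, -2.7, 1.8], [-6.3, -3.4, 2.2], [0, -11, 7], [0, -11, 7], [0, -11, 7], [0, -11, 7], [0, -11, 7], [0, -11, 7]]' --rotation '[[0, 0, 0], [0, 0, 0], [0, 0, 0], [0, 0, 0], [0, 0, 0], [0, 0, 0], [0, 0, 0], [0, 0, 0], [0, 0, 0], [0, 0, 0], [0, 0, 0]]'

```text
t: 8.5
ee_pos: [469.8, 121.9, 259.9]
orientation: [-0.901, -0.639, -0.067]
ft_force: [-0.4, 1.1, -0.1]
width: 0.4
```

Run:
```python
from h import *
o=ctrl.get_obs(); print(o['ee_pos'],o['ft_force'])
p,R=pose(); print(plan(np.r_[PC-60*F_[:2],290],(0,0,-1),F_)[:2])
for nm in ("side","top"):
    im=ctrl.get_image(nm); x,y=(190,130) if nm=="side" else (220,210)
    cv2.imwrite(f"pics/{nm}5.png",cv2.resize(im[y:y+150,x:x+200],(800,600),interpolation=cv2.INTER_CUBIC)[:,:,::-1])
    print(red(im))
```

```text
[469.84 121.92 259.88] [-0.41  1.09 -0.1 ]
(array([ 3.46, -1.62, -0.04]), array([-0.55,  0.17,  0.56]))
[(array([353. , 183.9]), [346, 179, 15, 11, 78]), (array([281.1, 188.4]), [277, 184, 9, 10, 39]), (array([328.1, 239.4]), [327, 237, 3, 6, 13]), (array([338. , 262.7]), [337, 261, 3, 5, 13])]
[(array([270.5, 185.6]), [265, 181, 12, 10, 49]), (array([276.2, 249.7]), [272, 248, 10, 4, 17]), (array([190.1, 287.9]), [184, 285, 14, 7, 51])]
```

View pics/side5.png

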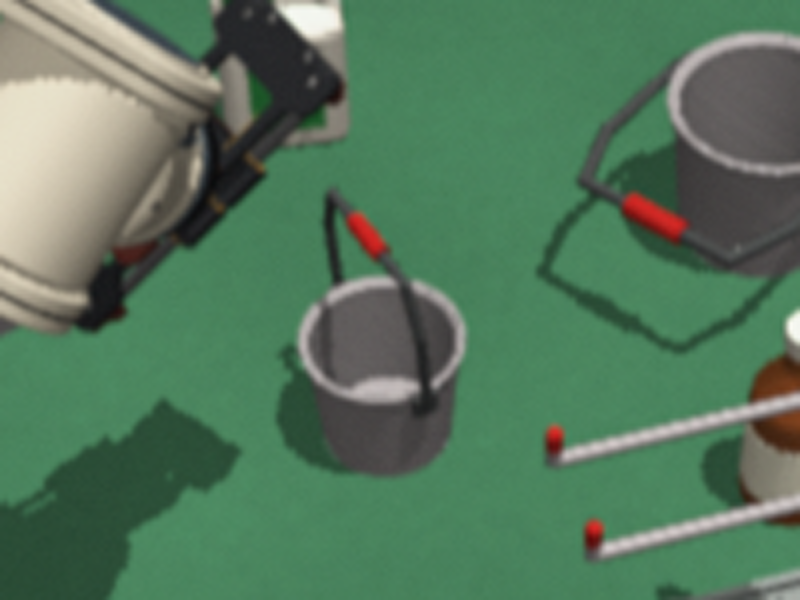

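View pics/top5.png

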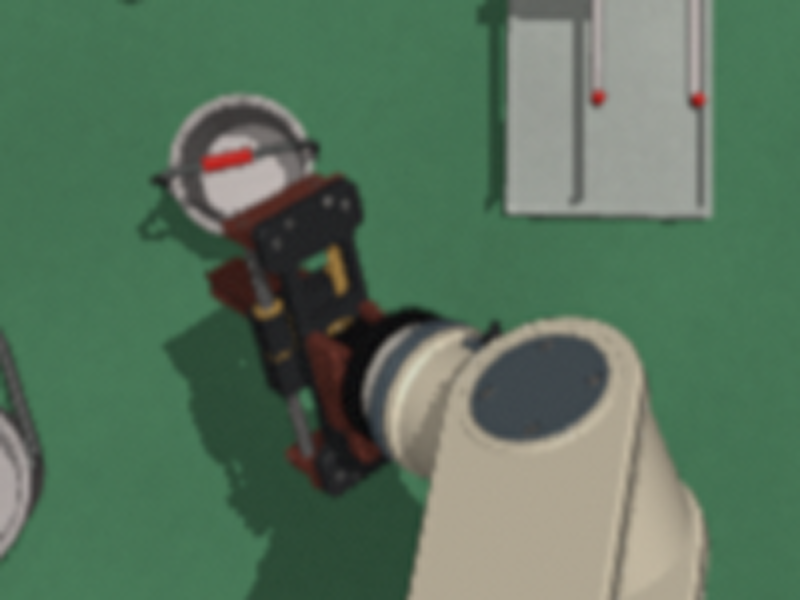

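Run:
```python
from h import *
print('crown',tri((281.3,188.3),(276.8,249.6)),tri((190+366/4,130+233/4),(220+228/4,210+160/4)))
a=plane('top',(220+160/4,210+180/4),78);b=plane('top',(220+315/4,210+147/4),78); print(a,b,(a+b)/2,np.linalg.norm(a-b),np.arctan2(b[0]-a[0],-(b[1]-a[1])))
print(tri((190+425/4,130+402/4),(220+315/4,210+147/4)))
e=plane('top',(220+206/4,210+165/4),173);g=plane('top',(220+252/4,210+154/4),173);print('grip ends',e,g,np.arctan2(g[0]-e[0],-(g[1]-e[1])))
# rim again
im=cv2.imread('pics/side5.png');
```

```text
crown (array([546.07, 131.75, 175.28]), np.float64(1.2427609692027293)) (array([545.66, 131.01, 176.13]), np.float64(0.1695354100917157))
[539.73 189.94  78.  ] [565.08  81.18  78.  ] [552.41 135.56  78.  ] 111.67497731066739 0.22899411778783055
(array([564.34,  81.31,  77.61]), np.float64(1.5674307319461263))
grip ends [542.34 145.64 173.  ] [550.08 115.84 173.  ] 0.25415206673185325
```

Request:
carry_out --delta_pos '[[3.4, -1.6, 0], [3.4, -1.6, 0], [3.4, -1.6, 0], [3.4, -1.6, 0], [3.4, -1.6, 0], [3.4, -1.6, 0], [3.4, -1.6, 0], [3.4, -1.6, 0], [3.4, -1.6, 0], [3.4, -1.6, 0], [3.4, -1.6, 0]]' --rotation '[[-0.07, 0.02, 0.07], [-0.15, 0.05, 0.15], [-0.22, 0.07, 0.22], [-0.3, 0.1, 0.3], [-0.37, 0.12, 0.37], [-0.45, 0.15, 0.45], [-0.55, 0.17, 0.56], [-0.55, 0.17, 0.56], [-0.55, 0.17, 0.56], [-0.55, 0.17, 0.56], [-0.55, 0.17, 0.56]]' --hand 0

```text
t: 9.52
ee_pos: [492.1, 118.6, 288.7]
orientation: [-1.559, -0.186, 0.193]
ft_force: [-0.0, -0.5, -0.3]
width: 70.5
```

Run:
```python
from h import *
o=ctrl.get_obs(); print(o['qpos'],o['ee_pos'],o['width'])
for z in (240,154): print(plan((551.5,133.5,z),(0,0,-1),F_)[:2])
```

```text
[ 0.21  0.17  1.82  0.    1.15 -0.03] [492.07 118.6  288.73] 70.46671578749995
(array([6.15, 4.85, 0.01]), array([-0., -0., -0.]))
(array([ 6.19, 13.45, -0.02]), array([-0., -0., -0.]))
```

Request:
carry_out --delta_pos '[[3, 0, 0], [6.2, 0, 0], [6.2, 2, 0], [6.2, 4, 0], [6.2, 6, 0], [6.2, 8, 0], [6.2, 9.5, 0], [6.2, 11, 0], [6.2, 12.5, 0], [6.2, 13.4, 0], [6.2, 13.4, 0], [6.2, 13.4, 0]]' --rotation '[[0, 0, 0], [0, 0, 0], [0, 0, 0], [0, 0, 0], [0, 0, 0], [0, 0, 0], [0, 0, 0], [0, 0, 0], [0, 0, 0], [0, 0, 0], [0, 0, 0], [0, 0, 0]]'

```text
t: 10.52
ee_pos: [552.5, 132.8, 156.0]
orientation: [-1.561, -0.185, 0.191]
ft_force: [-0.2, 0.5, -0.5]
width: 87.9
```

Run:
```python
from h import *
o=ctrl.get_obs(); print(o['ee_pos'],o['ft_force'],o['width'])
for nm in ("side","top"):
    im=ctrl.get_image(nm); x,y=(190,130) if nm=="side" else (220,210)
    cv2.imwrite(f"pics/{nm}6.png",cv2.resize(im[y:y+150,x:x+200],(800,600),interpolation=cv2.INTER_CUBIC)[:,:,::-1])
```

```text
[552.51 132.84 156.01] [-0.22  0.49 -0.54] 87.86189147553893
```

View pics/side6.png

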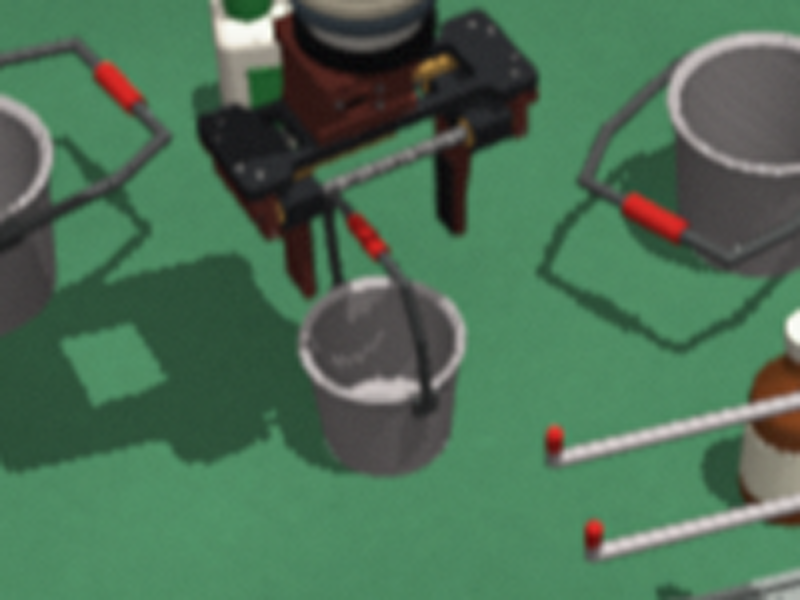

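Request:
carry_out --delta_pos '[[-0.1, 0.2, 0], [-0.1, 0.2, 0], [-0.1, 0.2, 0], [-0.1, 0.2, 0], [-0.1, 0.2, 0], [-0.1, 0.2, 0], [-0.1, 0.2, 0], [-0.1, 0.2, 0], [-0.1, 0.2, 0], [-0.1, 0.2, 0], [-0.1, 0.2, 0], [-0.1, 0.2, 0]]' --rotation '[[0, 0, 0], [0, 0, 0], [0, 0, 0], [0, 0, 0], [0, 0, 0], [0, 0, 0], [0, 0, 0], [0, 0, 0], [0, 0, 0], [0, 0, 0], [0, 0, 0], [0, 0, 0]]' --hand 255

```text
t: 11.62
ee_pos: [551.9, 133.4, 154.2]
orientation: [-1.561, -0.187, 0.191]
ft_force: [0.5, -0.3, -0.3]
width: 11.1
```

Run:
```python
from h import *
o=ctrl.get_obs(); print(o['ee_pos'],o['ft_force'],o['moment'],o['width'],o['qvel'])
for nm in ("side","top"):
    im=ctrl.get_image(nm); x,y=(190,130) if nm=="side" else (220,210)
    cv2.imwrite(f"pics/{nm}7.png",cv2.resize(im[y:y+150,x:x+200],(800,600),interpolation=cv2.INTER_CUBIC)[:,:,::-1])
```

```text
[551.89 133.39 154.17] [ 0.49 -0.35 -0.28] [-0.11  0.02  0.12] 11.139200576238327 [-0.  0. -0. -0. -0. -0.]
```

View pics/side7.png

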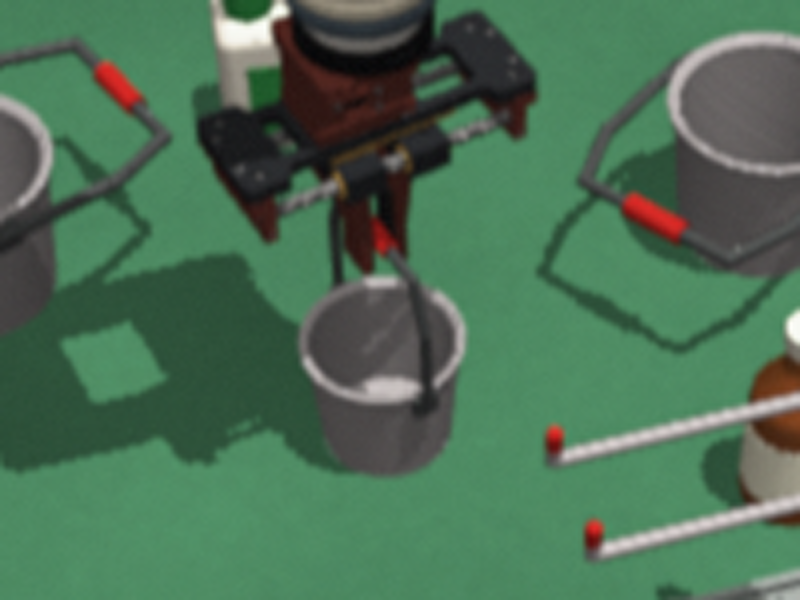

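Request:
carry_out --delta_pos '[[0, -0.2, 0], [0, -0.5, 0], [0, -0.9, 0], [0, -1.4, 0], [0, -2, 0], [0, -2.6, 0], [0, -3.2, 0], [0, -3.7, 0], [0, -4.1, 0], [0, -4.4, 0], [0, -4.5, 0], [0, -4.5, 0]]' --rotation '[[0, 0, 0], [0, 0, 0], [0, 0, 0], [0, 0, 0], [0, 0, 0], [0, 0, 0], [0, 0, 0], [0, 0, 0], [0, 0, 0], [0, 0, 0], [0, 0, 0], [0, 0, 0]]'

```text
t: 12.72
ee_pos: [552.2, 133.4, 199.5]
orientation: [-1.561, -0.187, 0.191]
ft_force: [-0.5, -1.1, -3.6]
width: 11.5
```

Run:
```python
from h import *
o=ctrl.get_obs(); print(o['ee_pos'],o['ft_force'],o['moment'],o['width'])
for nm in ("side","top"):
    im=ctrl.get_image(nm); x,y=(190,130) if nm=="side" else (220,210)
    cv2.imwrite(f"pics/{nm}8.png",cv2.resize(im[y:y+150,x:x+200],(800,600),interpolation=cv2.INTER_CUBIC)[:,:,::-1])
print(plan((520,-131.6,266),(0,0,-1),(1,0,0))[:2])
```

```text
[552.17 133.4  199.48] [-0.54 -1.12 -3.57] [-0.05  0.03 -0.  ] 11.52432268881655
(array([ -9.43,  -6.72, -24.96]), array([-0.  ,  0.24, -0.  ]))
```

View pics/side8.png

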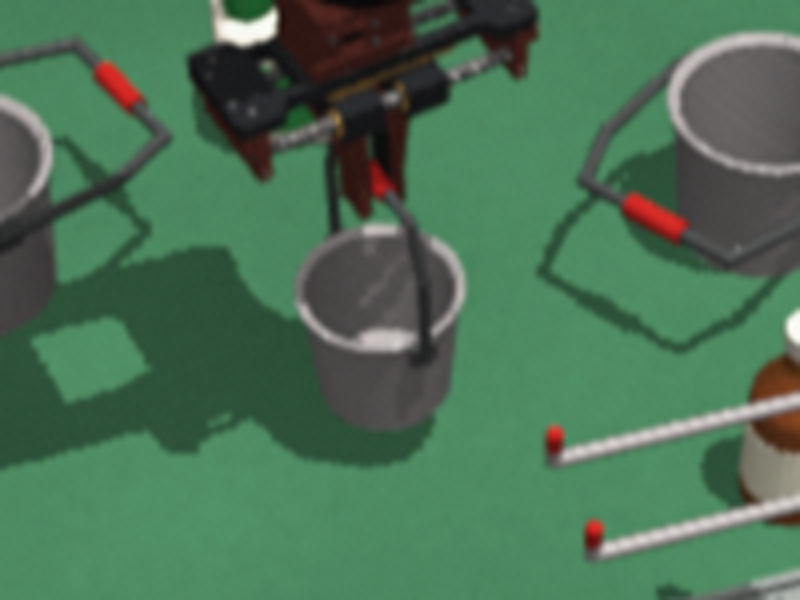

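View pics/top8.png

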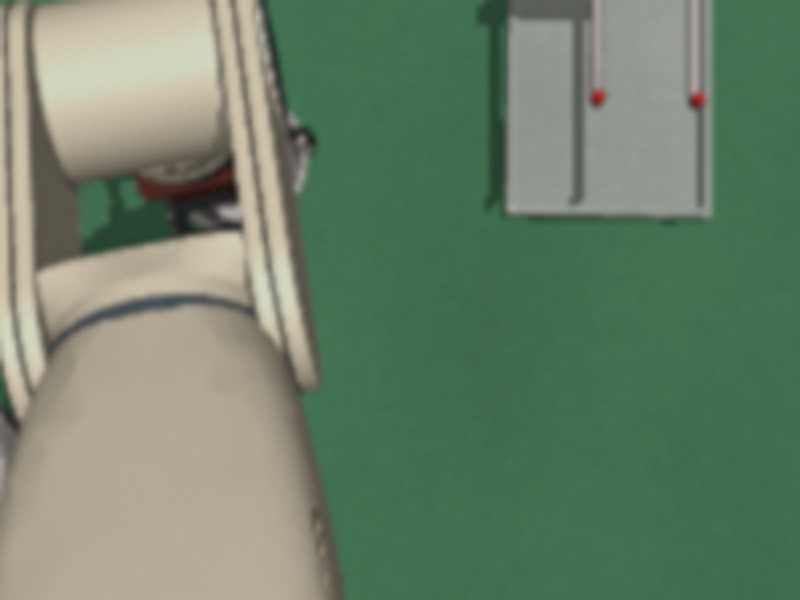

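Request:
carry_out --delta_pos '[[0, -0.3, -0.2], [0, -0.8, -0.7], [0, -1.4, -1.5], [-0.5, -2.0, -2.6], [-1.2, -2.7, -4.0], [-2.0, -3.4, -5.5], [-2.8, -4.1, -7.0], [-3.5, -4.8, -8.5], [-4.2, -5.5, -10.0], [-4.8, -6.1, -11.5], [-5.4, -6.5, -13.0], [-6.0, -6.7, -14.5]]' --rotation '[[0, 0, 0], [0, 0.01, 0], [0, 0.02, 0], [0, 0.03, 0], [0, 0.05, 0], [0, 0.07, 0], [0, 0.09, 0], [0, 0.11, 0], [0, 0.13, 0], [0, 0.15, 0], [0, 0.17, 0], [0, 0.19, 0]]'

```text
t: 13.82
ee_pos: [528.4, -23.7, 267.5]
orientation: [-1.57, -0.037, 0.039]
ft_force: [-0.2, -0.2, -5.1]
width: 11.3
```

Run:
```python
from h import *
o=ctrl.get_obs(); print(o['ee_pos'],o['ft_force'],o['width'],np.abs(o['qvel']).max())
print(plan((520,-131.6,267),(0,0,-1),(1,0,0))[:2])
```

```text
[528.44 -23.73 267.54] [-0.21 -0.24 -5.14] 11.301910636043957 0.36397477806578943
(array([ -1.37,   0.05, -10.73]), array([-0.  ,  0.05, -0.  ]))
```

Request:
carry_out --delta_pos '[[-0.2, 0, -1.4], [-0.4, 0, -2.7], [-0.6, 0, -4.0], [-0.8, 0, -5.2], [-1.0, 0, -6.3], [-1.1, 0, -7.3], [-1.2, 0, -8.2], [-1.3, 0, -9.0], [-1.4, 0, -9.7], [-1.4, 0, -10.3], [-1.4, 0, -10.6], [-1.4, 0, -10.7]]' --rotation '[[0, 0.01, 0], [0, 0.02, 0], [0, 0.03, 0], [0, 0.04, 0], [0, 0.05, 0], [0, 0.05, 0], [0, 0.05, 0], [0, 0.05, 0], [0, 0.05, 0], [0, 0.05, 0], [0, 0.05, 0], [0, 0.05, 0]]'

```text
t: 14.82
ee_pos: [520.1, -129.8, 266.0]
orientation: [-1.57, 0.002, 0.002]
ft_force: [-0.3, 0.2, -4.1]
width: 11.5
```

Run:
```python
from h import *
o=ctrl.get_obs(); print(o['qpos'],o['ee_pos'],o['orientation'],o['ft_force'],o['moment'],o['width'])
for nm in ("side","top"):
    im=ctrl.get_image(nm); x,y=(270,160) if nm=="side" else (300,150)
    cv2.imwrite(f"pics/{nm}9.png",cv2.resize(im[y:y+150,x:x+200],(800,600),interpolation=cv2.INTER_CUBIC)[:,:,::-1])
    print(red(im))
```

```text
[-0.27  0.24  1.78  0.    1.12 -0.27] [ 520.12 -129.84  265.99] [-1.57  0.    0.  ] [-0.33  0.18 -4.12] [-0.03  0.1  -0.02] 11.482015597914533
[(array([219.6, 152.7]), [215, 150, 9, 7, 30]), (array([353. , 183.9]), [346, 179, 15, 11, 78]), (array([328.1, 239.1]), [327, 238, 3, 3, 8]), (array([302.4, 247.7]), [300, 241, 6, 13, 47]), (array([337.9, 262.9]), [337, 261, 3, 5, 14])]
[(array([270.6, 185.6]), [265, 181, 12, 10, 48]), (array([190.1, 287.9]), [184, 285, 14, 7, 51])]
```

View pics/side9.png

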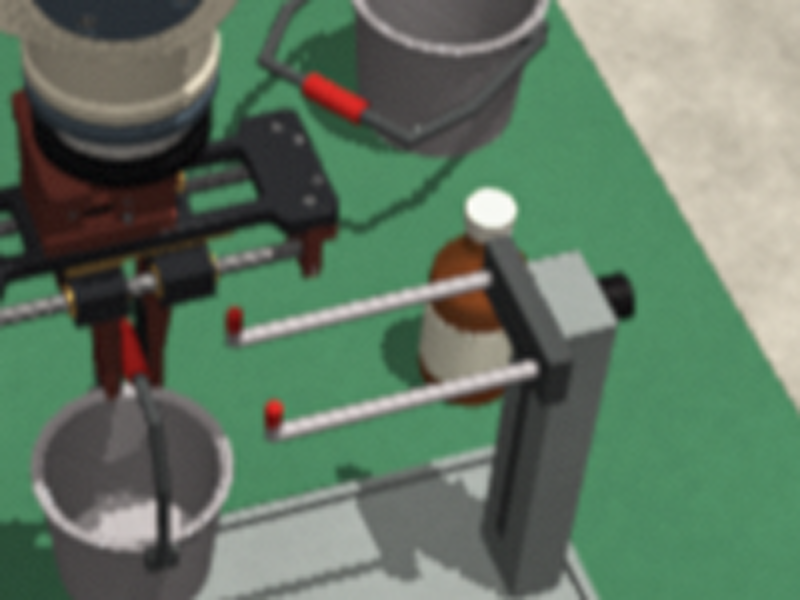

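View pics/top9.png

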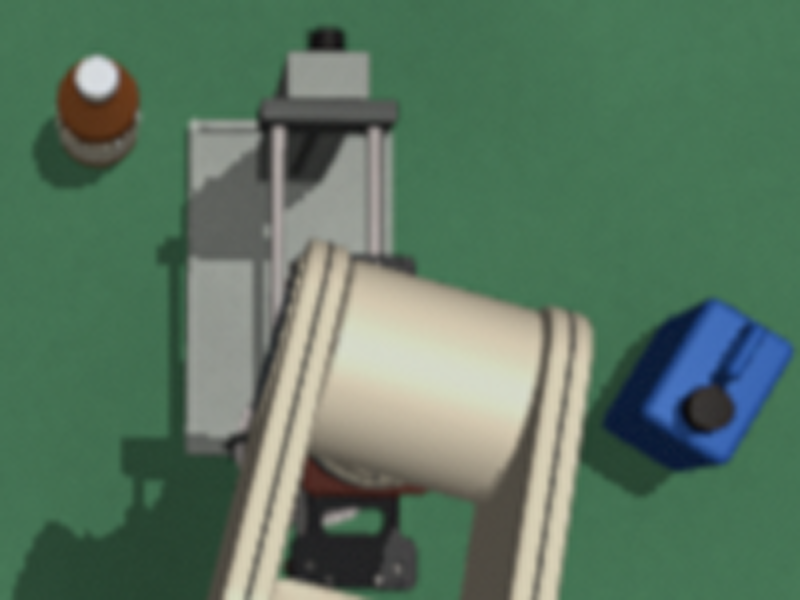

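Both views show the pail held upright in front of the prongs. The right crown end is at crop (145,385), the right pivot at (160,553) and the red tips at (234,320) and (274,414). Next I check the bail's lateral position against what I expect.

Run:
```python
from h import *
def onx(n,p,x):
    o,d=ray(n,p); return o+d*(x-o[0])/d[0]
print('crown R end',onx('side',(270+143/4,160+383/4),520),'pivot R',onx('side',(270+162/4,160+555/4),520))
print('exp',proj('side',(520,-171.8,285)),proj('side',(520,-183.8,190)))
# rim ellipse leftmost/rightmost
im=cv2.imread('pics/side9.png'); 
for t in ((580.6,-101.6,252.6),(580.6,-161.6,252.6)): print(proj('side',t))
p,R=pose(); print(plan((645,-131.6,266),(0,0,-1),(1,0,0))[:2])
```

```text
crown R end [ 520.   -154.17  289.04] pivot R [ 520.   -181.29  186.81]
exp [308.55 264.48] [310.87 298.88]
[328.21 239.43]
[337.99 263.01]
(array([12.5 , -0.04, -0.23]), array([-0.,  0., -0.]))
```

Request:
carry_out --delta_pos '[[0.2, 0, -0.1], [0.6, 0, -0.2], [1.3, 0, -0.2], [2.2, 0, -0.3], [3.2, 0, -0.3], [4.3, 0, -0.3], [5.4, 0, -0.3], [6.5, 0, -0.3], [7.5, 0, -0.3], [8.5, 0, -0.3], [9.3, 0, -0.3], [9.8, 0, -0.3]]' --rotation '[[0, 0, 0], [0, 0, 0], [0, 0, 0], [0, 0, 0], [0, 0, 0], [0, 0, 0], [0, 0, 0], [0, 0, 0], [0, 0, 0], [0, 0, 0], [0, 0, 0], [0, 0, 0]]'

```text
t: 15.92
ee_pos: [619.2, -132.3, 265.6]
orientation: [-1.57, 0.001, 0.003]
ft_force: [-0.4, -0.2, -4.5]
width: 11.2
```

Request:
carry_out --delta_pos '[[0.2, 0, 0], [0.2, 0.1, 0], [0.2, 0.3, 0], [0.2, 0.6, 0], [0.2, 0.9, 0], [0.2, 1.1, 0], [0.2, 1.2, 0], [0.2, 1.2, 0], [0.2, 1.2, 0], [0.2, 1.2, 0]]' --rotation '[[0, 0, 0], [0, 0, 0], [0, 0, 0], [0, 0, 0], [0, 0, 0], [0, 0, 0], [0, 0, 0], [0, 0, 0], [0, 0, 0], [0, 0, 0]]'

```text
t: 16.75
ee_pos: [620.1, -132.3, 253.9]
orientation: [-1.57, 0.001, 0.002]
ft_force: [-0.7, -0.7, -4.4]
width: 11.3
```

Run:
```python
from h import *
o=ctrl.get_obs(); print(o['ee_pos'],o['orientation'],o['ft_force'],o['moment'],o['width'])
for nm in ("side",):
    im=ctrl.get_image(nm); x,y=(270,160) if nm=="side" else (300,150)
    cv2.imwrite(f"pics/{nm}10.png",cv2.resize(im[y:y+150,x:x+200],(800,600),interpolation=cv2.INTER_CUBIC)[:,:,::-1])
    print(red(im))
```

```text
[ 620.06 -132.34  253.88] [-1.57  0.    0.  ] [-0.65 -0.67 -4.37] [-0.03  0.01 -0.07] 11.299422821041619
[(array([218.7, 151. ]), [214, 146, 11, 11, 53]), (array([353.8, 241.3]), [352, 235, 6, 12, 39]), (array([328.1, 239.1]), [327, 238, 3, 3, 8]), (array([337.9, 262.9]), [337, 261, 3, 5, 14])]
```

View pics/side10.png

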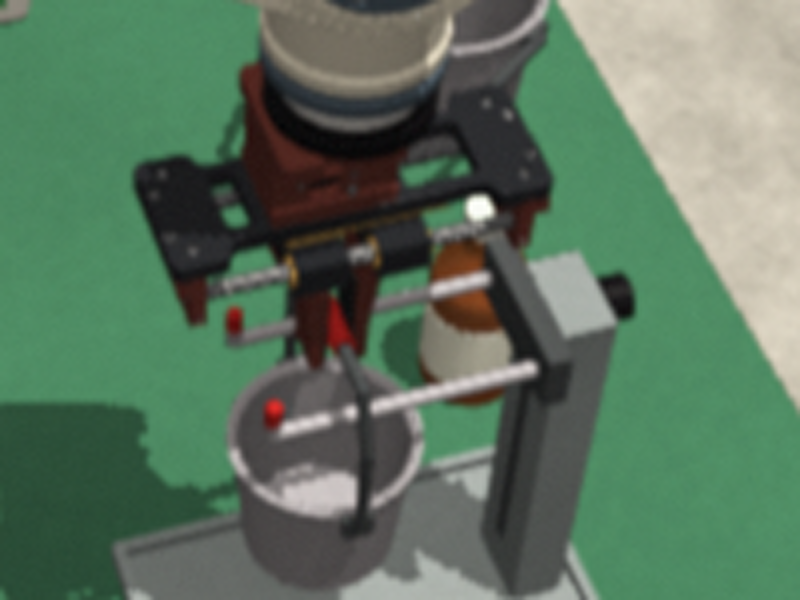

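The near prong passes inside the right bail arm at crop (355,405), and the far prong passes inside the left arm, so the bail is over both. Next I lower by feel.

Request:
carry_out --delta_pos '[[0, 0.2, 0], [0, 0.5, 0], [0, 0.9, 0], [0, 1.3, 0], [0, 1.6, 0], [0, 1.8, 0], [0, 1.9, 0], [0, 1.9, 0]]' --rotation '[[0, 0, 0], [0, 0, 0], [0, 0, 0], [0, 0, 0], [0, 0, 0], [0, 0, 0], [0, 0, 0], [0, 0, 0]]'

```text
t: 17.47
ee_pos: [619.8, -132.3, 234.4]
orientation: [-1.57, 0.002, 0.003]
ft_force: [0.0, -0.2, -4.8]
width: 11.0
```

Request:
carry_out --delta_pos '[[0, 0.05, 0], [0, 0.1, 0], [0, 0.15, 0], [0, 0.2, 0]]' --rotation '[[0, 0, 0], [0, 0, 0], [0, 0, 0], [0, 0, 0]]'

```text
t: 17.8
ee_pos: [620.0, -132.3, 232.8]
orientation: [-1.57, 0.001, 0.002]
ft_force: [-0.4, 0.3, -4.7]
width: 11.2
```

Request:
carry_out --delta_pos '[[0, 0.05, 0], [0, 0.1, 0], [0, 0.15, 0], [0, 0.2, 0]]' --rotation '[[0, 0, 0], [0, 0, 0], [0, 0, 0], [0, 0, 0]]'

```text
t: 18.13
ee_pos: [619.9, -132.3, 230.7]
orientation: [-1.57, 0.001, 0.003]
ft_force: [-0.1, -0.7, -3.5]
width: 11.0
```

Request:
carry_out --delta_pos '[[0, 0.05, 0], [0, 0.1, 0], [0, 0.1, 0]]' --rotation '[[0, 0, 0], [0, 0, 0], [0, 0, 0]]'

```text
t: 18.38
ee_pos: [619.9, -132.3, 229.6]
orientation: [-1.57, 0.002, 0.003]
ft_force: [-1.2, 0.6, -4.5]
width: 11.1
```

Request:
carry_out --delta_pos '[[0, 0.05, 0], [0, 0.1, 0], [0, 0.1, 0]]' --rotation '[[0, 0, 0], [0, 0, 0], [0, 0, 0]]'

```text
t: 18.63
ee_pos: [619.8, -132.3, 228.6]
orientation: [-1.57, 0.002, 0.003]
ft_force: [0.2, -0.1, -4.7]
width: 11.5
```

Request:
carry_out --delta_pos '[[0, 0.05, 0], [0, 0.1, 0], [0, 0.1, 0]]' --rotation '[[0, 0, 0], [0, 0, 0], [0, 0, 0]]'

```text
t: 18.88
ee_pos: [619.9, -132.3, 227.6]
orientation: [-1.57, 0.002, 0.003]
ft_force: [-0.3, -0.1, -4.9]
width: 11.1
```

Request:
carry_out --delta_pos '[[0, 0.05, 0], [0, 0.1, 0], [0, 0.1, 0]]' --rotation '[[0, 0, 0], [0, 0, 0], [0, 0, 0]]'

```text
t: 19.13
ee_pos: [619.8, -132.3, 226.6]
orientation: [-1.57, 0.002, 0.003]
ft_force: [-0.0, -0.0, -4.7]
width: 11.7
```

Request:
carry_out --delta_pos '[[0, 0.05, 0], [0, 0.1, 0], [0, 0.1, 0]]' --rotation '[[0, 0, 0], [0, 0, 0], [0, 0, 0]]'

```text
t: 19.38
ee_pos: [619.8, -132.3, 225.6]
orientation: [-1.57, 0.002, 0.003]
ft_force: [0.9, -0.1, -4.6]
width: 11.5
```

Request:
carry_out --delta_pos '[[0, 0.05, 0], [0, 0.1, 0], [0, 0.1, 0]]' --rotation '[[0, 0, 0], [0, 0, 0], [0, 0, 0]]'

```text
t: 19.63
ee_pos: [620.0, -132.3, 225.1]
orientation: [-1.57, 0.001, 0.002]
ft_force: [-1.6, -0.3, -0.7]
width: 10.8
```

Request:
carry_out --delta_pos '[[0, 0.05, 0], [0, 0.1, 0], [0, 0.1, 0]]' --rotation '[[0, 0, 0], [0, 0, 0], [0, 0, 0]]'

```text
t: 19.88
ee_pos: [620.1, -132.3, 224.9]
orientation: [-1.57, 0.001, 0.002]
ft_force: [-4.2, 0.8, 4.9]
width: 11.1
```

Request:
carry_out --delta_pos '[[0, -0.08, 0], [0, -0.08, 0], [0, -0.08, 0]]' --rotation '[[0, 0, 0], [0, 0, 0], [0, 0, 0]]'

```text
t: 20.13
ee_pos: [620.0, -132.3, 225.0]
orientation: [-1.57, 0.001, 0.002]
ft_force: [-2.5, 0.7, 4.2]
width: 11.2
```

Request:
carry_out --delta_pos '[[0, -0.06, 0], [0, -0.06, 0], [0, -0.06, 0]]' --rotation '[[0, 0, 0], [0, 0, 0], [0, 0, 0]]'

```text
t: 20.38
ee_pos: [620.0, -132.3, 225.0]
orientation: [-1.57, 0.002, 0.003]
ft_force: [-0.4, 0.2, 2.0]
width: 11.4
```

Request:
carry_out --delta_pos '[[0, -0.04, 0], [-0.05, -0.04, 0], [-0.15, -0.04, 0], [-0.3, -0.04, 0], [-0.5, -0.04, 0], [-0.7, -0.04, 0], [-0.9, -0.04, 0], [-1.1, -0.04, 0], [-1.2, -0.04, 0], [-1.2, -0.04, 0]]' --rotation '[[0, 0, 0], [0, 0, 0], [0, 0, 0], [0, 0, 0], [0, 0, 0], [0, 0, 0], [0, 0, 0], [0, 0, 0], [0, 0, 0], [0, 0, 0]]'

```text
t: 21.22
ee_pos: [607.3, -132.3, 225.4]
orientation: [-1.57, 0.002, 0.003]
ft_force: [-0.1, 0.5, -3.9]
width: 11.1
```

Request:
carry_out --delta_pos '[[0, 0.04, 0], [0, 0.07, 0], [0, 0.07, 0]]' --rotation '[[0, 0, 0], [0, 0, 0], [0, 0, 0]]'

```text
t: 21.47
ee_pos: [607.6, -132.3, 225.1]
orientation: [-1.57, 0.002, 0.003]
ft_force: [-3.5, -0.6, 0.8]
width: 11.1
```

Request:
carry_out --delta_pos '[[-0.1, 0, 0], [-0.25, 0, 0], [-0.4, 0, 0], [-0.6, 0, 0], [-0.8, 0, 0], [-1.0, 0, 0], [-1.2, 0, 0], [-1.3, 0, 0], [-1.4, 0, 0], [-1.4, 0, 0]]' --rotation '[[0, 0, 0], [0, 0, 0], [0, 0, 0], [0, 0, 0], [0, 0, 0], [0, 0, 0], [0, 0, 0], [0, 0, 0], [0, 0, 0], [0, 0, 0]]'

```text
t: 22.3
ee_pos: [593.7, -132.3, 225.1]
orientation: [-1.57, 0.002, 0.003]
ft_force: [1.8, -0.5, 0.9]
width: 11.0
```

Bearing holds at about 5 N on the prongs with 1.8 N of drag. I creep to the tips in 1 mm rows, expecting the stop near x≈588.

Request:
carry_out --delta_pos '[[-0.1, 0, 0], [-0.2, 0, 0], [-0.3, 0, 0], [-0.35, 0, 0]]' --rotation '[[0, 0, 0], [0, 0, 0], [0, 0, 0], [0, 0, 0]]'

```text
t: 22.63
ee_pos: [590.5, -132.4, 225.1]
orientation: [-1.57, 0.001, 0.002]
ft_force: [2.9, -0.4, 0.3]
width: 10.8
```

Request:
carry_out --delta_pos '[[-0.05, 0, 0], [-0.1, 0, 0], [-0.1, 0, 0]]' --rotation '[[0, 0, 0], [0, 0, 0], [0, 0, 0]]'

```text
t: 22.88
ee_pos: [589.4, -132.3, 225.0]
orientation: [-1.57, 0.002, 0.003]
ft_force: [2.6, -0.2, 2.2]
width: 11.1
```

Request:
carry_out --delta_pos '[[-0.05, 0, 0], [-0.1, 0, 0], [-0.1, 0, 0]]' --rotation '[[0, 0, 0], [0, 0, 0], [0, 0, 0]]'

```text
t: 23.13
ee_pos: [588.7, -132.3, 225.0]
orientation: [-1.57, 0.001, 0.002]
ft_force: [4.5, 0.1, 1.3]
width: 11.2
```

Request:
carry_out --delta_pos '[[-0.05, 0, 0], [-0.1, 0, 0], [-0.1, 0, 0]]' --rotation '[[0, 0, 0], [0, 0, 0], [0, 0, 0]]'

```text
t: 23.38
ee_pos: [588.5, -132.4, 225.1]
orientation: [-1.57, -0.0, 0.0]
ft_force: [7.4, 0.0, -1.1]
width: 11.5
```

Request:
carry_out --delta_pos '[[0.08, 0.02, 0], [0.08, 0.02, 0], [0.08, 0.02, 0]]' --rotation '[[0, 0, 0], [0, 0, 0], [0, 0, 0]]'

```text
t: 23.63
ee_pos: [588.6, -132.4, 225.0]
orientation: [-1.57, 0.001, 0.002]
ft_force: [5.0, 0.9, 3.9]
width: 10.7
```

Run:
```python
from h import *
o=ctrl.get_obs(); print(o['ee_pos'],o['orientation'],o['ft_force'],o['moment'],o['width'])
for nm in ("side","top"):
    im=ctrl.get_image(nm); x,y=(270,160) if nm=="side" else (300,150)
    cv2.imwrite(f"pics/{nm}11.png",cv2.resize(im[y:y+150,x:x+200],(800,600),interpolation=cv2.INTER_CUBIC)[:,:,::-1])
    print(red(im))
```

```text
[ 588.62 -132.38  225.02] [-1.57  0.    0.  ] [4.98 0.87 3.93] [-0.07 -0.71 -0.  ] 10.723962070770037
[(array([218.6, 150.9]), [214, 146, 11, 11, 52]), (array([337.6, 256.6]), [336, 248, 5, 18, 60])]
[(array([270.5, 185.6]), [265, 181, 12, 10, 49]), (array([190.1, 287.9]), [184, 285, 14, 7, 51])]
```

View pics/side11.png

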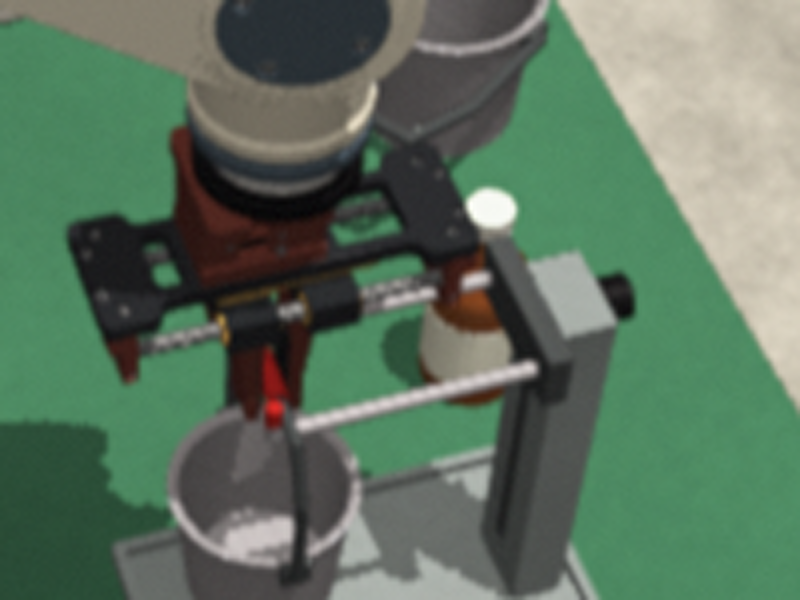

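Request:
carry_out --delta_pos '[[0.06, -0.04, 0], [0.06, -0.04, 0], [0.06, -0.04, 0]]' --rotation '[[0, 0, 0], [0, 0, 0], [0, 0, 0]]'

```text
t: 23.98
ee_pos: [588.6, -132.4, 225.0]
orientation: [-1.57, 0.002, 0.003]
ft_force: [3.5, -0.7, 1.7]
width: 11.4
```

Request:
carry_out --delta_pos '[[0.05, -0.02, 0], [0.05, -0.02, 0], [0.05, -0.02, 0]]' --rotation '[[0, 0, 0], [0, 0, 0], [0, 0, 0]]'

```text
t: 24.23
ee_pos: [588.7, -132.3, 225.0]
orientation: [-1.57, 0.003, 0.004]
ft_force: [1.2, 0.5, 1.9]
width: 11.2
```

Contact with the tips is light (about 1 N) and the prongs bear the weight. I open the jaws slightly first.

Request:
carry_out --delta_pos '[[0, 0, 0], [0, 0, 0], [0, 0, 0], [0, 0, 0], [0, 0, 0], [0, 0, 0]]' --rotation '[[0, 0, 0], [0, 0, 0], [0, 0, 0], [0, 0, 0], [0, 0, 0], [0, 0, 0]]' --hand 195

```text
t: 24.73
ee_pos: [589.2, -132.3, 225.2]
orientation: [-1.57, 0.002, 0.003]
ft_force: [-0.1, 0.5, 0.2]
width: 20.4
```

Run:
```python
from h import *
o=ctrl.get_obs(); print(o['ee_pos'],o['ft_force'],o['moment'],o['width'])
im=ctrl.get_image('side'); x,y=(270,160)
cv2.imwrite("pics/side12.png",cv2.resize(im[y:y+150,x:x+200],(800,600),interpolation=cv2.INTER_CUBIC)[:,:,::-1])
```

```text
[ 589.15 -132.27  225.18] [-0.1   0.51  0.22] [-0.03  0.09 -0.01] 20.409384923688954
```

View pics/side12.png

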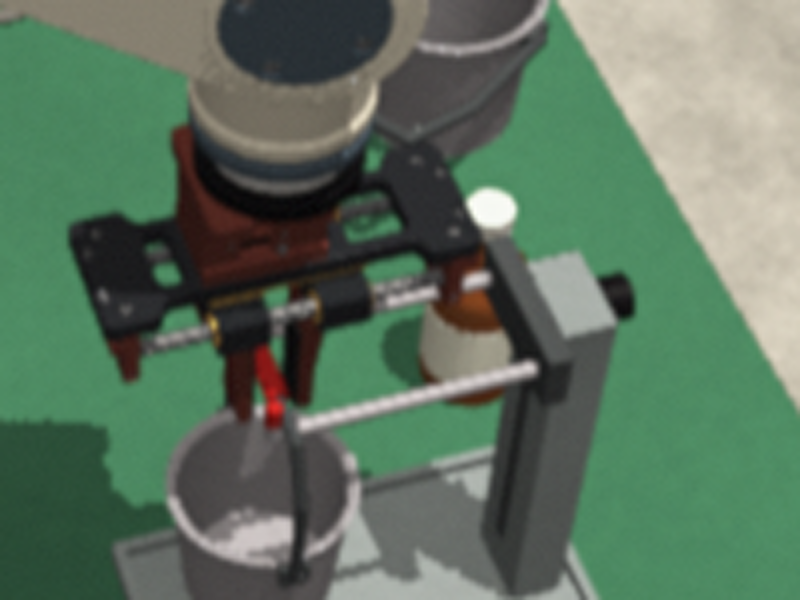

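Request:
carry_out --delta_pos '[[0, 0, 0], [0, 0, 0], [0, 0, 0], [0, 0, 0], [0, 0, 0], [0, -0.3, 0], [0, -1, 0], [0, -2, 0], [0, -3.5, 0], [0, -5.5, 0], [0, -8, 0], [0, -10, 0]]' --rotation '[[0, 0, 0], [0, 0, 0], [0, 0, 0], [0, 0, 0], [0, 0, 0], [0, 0, 0], [0, 0, 0], [0, 0, 0], [0, 0, 0], [0, 0, 0], [0, 0, 0], [0, 0, 0]]' --hand 90

```text
t: 25.78
ee_pos: [589.9, -132.5, 328.1]
orientation: [-1.57, 0.0, 0.001]
ft_force: [0.3, -0.7, -0.6]
width: 56.6
```

Request:
carry_out --delta_pos '[[-2, 0, 0], [-5, -2, 0], [-8, -3, 0], [-11, -4, 0], [-14, -4, 0], [-17, -4, 0], [-20, -4, 0], [-20, -4, 0], [-20, -4, 0]]' --rotation '[[0, 0, 0], [0, 0, 0], [0, 0, 0], [0, 0, 0], [0, 0, 0], [0, 0, 0], [0, 0, 0], [0, 0, 0], [0, 0, 0]]'

```text
t: 26.53
ee_pos: [389.2, -132.7, 367.3]
orientation: [-1.571, 0.0, -0.0]
ft_force: [-0.5, -0.7, -0.2]
width: 56.8
```

Run:
```python
from h import *
o=ctrl.get_obs(); print(o['ee_pos'],o['ft_force'],o['width'])
for nm in ("side","top"):
    im=ctrl.get_image(nm); x,y=(270,160) if nm=="side" else (300,150)
    cv2.imwrite(f"pics/{nm}13.png",cv2.resize(im[y:y+150,x:x+200],(800,600),interpolation=cv2.INTER_CUBIC)[:,:,::-1])
    print(red(im))
```

```text
[ 389.21 -132.71  367.32] [-0.46 -0.65 -0.17] 56.8334033134448
[(array([352.9, 183.9]), [346, 179, 15, 11, 79]), (array([328. , 239.5]), [327, 237, 3, 6, 14]), (array([336.7, 255. ]), [333, 247, 8, 19, 74])]
[(array([270.6, 185.6]), [265, 181, 12, 10, 48]), (array([382.3, 231.8]), [376, 230, 12, 4, 31]), (array([190.1, 287.9]), [184, 285, 14, 7, 51])]
```

View pics/side13.png

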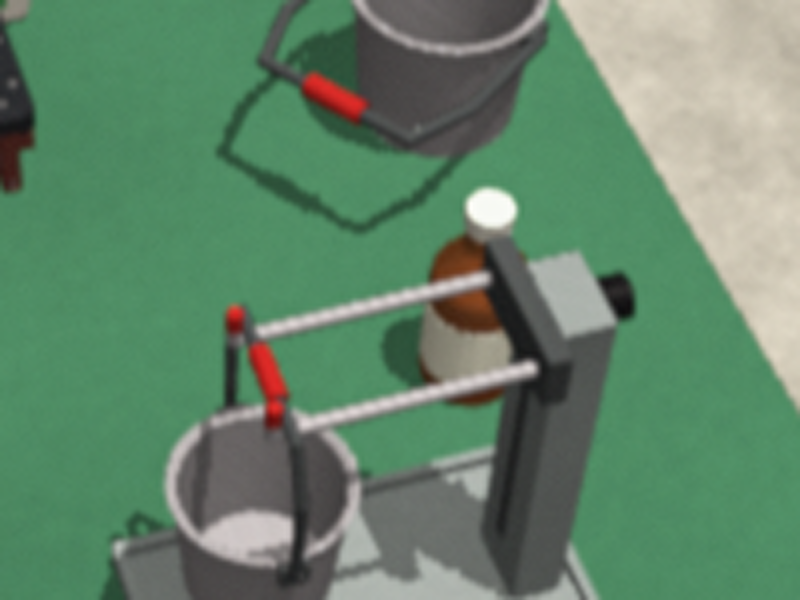

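View pics/top13.png

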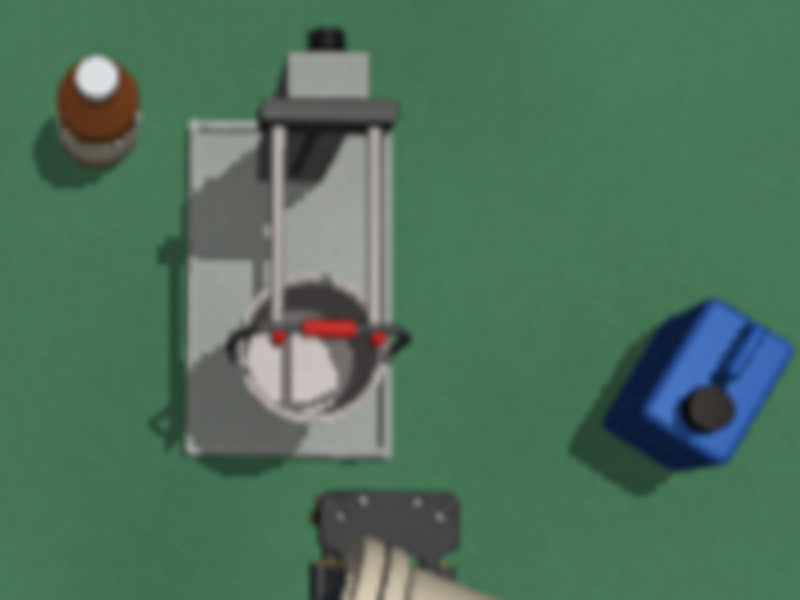

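The crown lies across both prongs just behind the red tips, at top (277,336) and (378,339), with the grip at (330,328). Next I check level and stillness.

Request:
carry_out --delta_pos '[[0, 0, 0], [0, 0, 0], [0, 0, 0], [0, 0, 0], [0, 0, 0], [0, 0, 0], [0, 0, 0], [0, 0, 0], [0, 0, 0], [0, 0, 0]]' --rotation '[[0, 0, 0], [0, 0, 0], [0, 0, 0], [0, 0, 0], [0, 0, 0], [0, 0, 0], [0, 0, 0], [0, 0, 0], [0, 0, 0], [0, 0, 0]]'

```text
t: 27.47
ee_pos: [389.7, -132.6, 365.9]
orientation: [-1.57, 0.002, 0.003]
ft_force: [0.4, 0.3, 0.3]
width: 56.8
```

Run:
```python
from h import *
a=ctrl.get_image('top'); s=ctrl.get_image('side')
def up(im,x,y): return cv2.resize(im[y:y+150,x:x+200],(800,600),interpolation=cv2.INTER_CUBIC)[:,:,::-1]
old=cv2.imread('pics/top13.png'); new=up(a,300,150); cv2.imwrite('pics/top14.png',new)
d=cv2.absdiff(old,new)[230:460,150:450]; print('top diff',d.max(),d.mean())
o2=cv2.imread('pics/side13.png'); n2=up(s,270,160); d=cv2.absdiff(o2,n2)[200:,100:400]; print('side diff',d.max(),d.mean()); print(red(a),red(s))
rc=(300+313/4,150+349/4); zc=244.
print('crown',tri((270+268/4,160+372/4),(300+330/4,150+328/4)))
print('rim@',plane('top',rc,zc-88),'pivots',plane('top',(300+233/4,150+345/4),zc-95),plane('top',(300+405/4,150+340/4),zc-95))
# rim in side: left (167,487) right(360,487) top(265,408) bottom(262,563)
print(tri((270+263/4,160+486/4),rc))
x,y=300,250; cv2.imwrite('pics/side14.png',cv2.resize(s[y-20:y+60,x-10:x+80],(787,700),interpolation=cv2.INTER_CUBIC)[:590,:,::-1])
```

```text
top diff 3 0.5089565217391304
side diff 5 0.8012555555555556
[(array([270.6, 185.6]), [265, 181, 12, 10, 48]), (array([382.3, 231.8]), [376, 230, 12, 4, 31]), (array([190.1, 287.9]), [184, 285, 14, 7, 51])] [(array([353. , 183.9]), [346, 179, 15, 11, 78]), (array([328. , 239.5]), [327, 237, 3, 6, 14]), (array([336.7, 255. ]), [333, 247, 8, 19, 75])]
crown (array([ 587.97, -133.59,  246.06]), np.float64(0.32306718463372036))
rim@ [ 586.14 -133.5   156.  ] pivots [588.78 -81.22 149.  ] [ 594.13 -195.2   149.  ]
(array([ 587.27, -134.07,  151.95]), np.float64(1.2269386424378286))
```

View pics/side14.png

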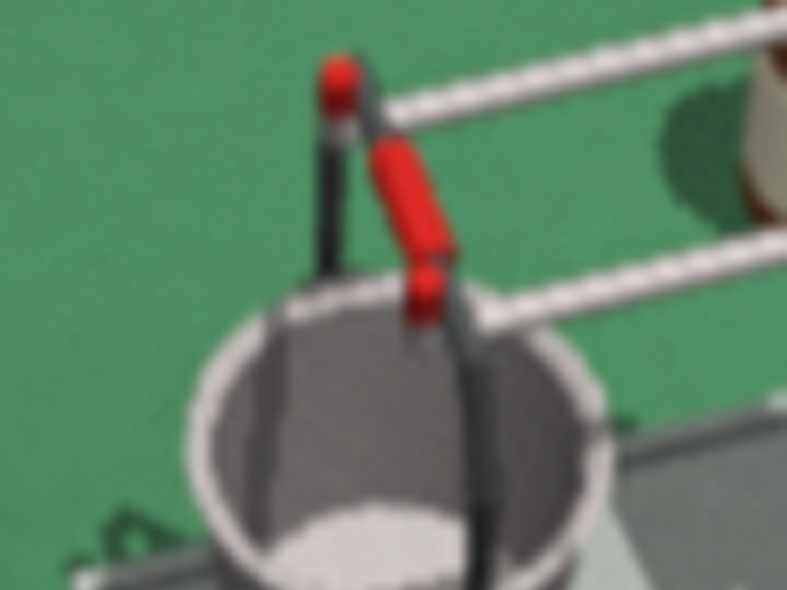

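Run:
```python
from workcell import ctrl
print(ctrl.close_job(), ctrl.get_obs()['t'])
```

```text
the job is handed in; nothing more can be done
the job is handed in; nothing more can be done
```

The pail now hangs on both prongs against their red tips, and I handed the job in after about 28 s on the robot's clock.

**What I did**
- **Lifting the bail:** I lifted the folded bail upright with the closed fingertips from below and to one side. My first approach, from straight ahead, stopped at a wrist joint limit before touching anything.
- **Carrying and hooking:** I gripped the red roll (opening 11 mm), carried the pail over and put the bail over both prongs.
- **Feeling for the prongs:** I lowered it in 1 mm steps and felt contact with the crown at about 244 mm. At the deepest step the gripper read +4.9 N vertically, so the prongs carried about 9 N. I then eased off.
- **Drawing home and letting go:** I drew it forward to the stop (7.4 N at most), relaxed that to about 1 N, opened the jaws slowly and withdrew. Partway along, the prongs were carrying very little for a moment, so I lowered it slightly to restore the bearing.

**Last checks**
- **Position:** The crown is at x 588 mm, within 1 mm of the expected hook position, and about 2 mm off-centre between the prongs.
- **Level:** The rim centre is within about 2 mm of directly under the crown. The two pivot readings differed by 5 mm in x. I took that as pixel noise because the crown looks equally close to both tips.
- **Still:** Two pictures about a second apart show no change, and the gripper was clear with wrist force near zero.
- **Bystanders:** I saw no sign that the bottle, canister or other pails moved. The jug was last seen, unmoved, when I lifted the pail. It wasn't in the final crops, but the arm did not go near it after that.

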